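# Hang the lantern maker's glue brushes to dry

### The job

Put up the folded brush rack: swing its frame up by the handle rod and past upright until it rests on its stop and holds open by itself, and let go of it. Then pull every glue brush out of the soaking block and hang each, bristles down, by its collar in a slot of the rack; when the block is empty, lay its lid squarely on it, covering all the wells. Leave the paste jar, the paper pad, the bamboo hoop and the green spool where they stand.

Things in the scene. Friction and masses are not known exactly. Their poses are not given: they have to be found in the camera images.
- rack: Fold-out brush-drying rack, base fixed to the bench: pale wooden board 210 x 190 x 12 mm (x -105 to 105, y -145 to 45 mm) with two hinge cheeks 64 mm high at x = +-98 mm. Origin on the bench below the middle of the hinge axis; x runs along the hinge axis, y points to the side where the frame lies folded. On the frame the slotted comb hangs brushes.
- rack_bar (a joint): Angle of the rack's frame about the hinge axis. 0 = folded: the frame lies level out to the rack's +y, 45 mm above the bench. It grows as the frame rises and swings over to -y; 2.02 = on its stop, comb level. The 0.7 kg frame moves by its own weight, with little friction: let go before about 1.45 it falls back folded; past about 1.57 it falls on to the stop and stays.
- hinge (a point): Middle of the hinge axis, 45 mm above the bench; axes as the rack's. The frame is not latched: with the frame on its stop, a push of about 3 N to +y on the comb starts to lift it off.
- handle (a point): Grip point of the frame: a bare round steel rod 12 mm thick, parallel to the hinge axis and 160 mm from it, sticking out of the frame at the rack's -x end; on its centre line, 45 mm from the frame's side arm and 48 mm from the red end ball (22 mm). Level with the hinge at joint 0, above it at 1.57. The rod may turn between the fingers as it goes round. The folded comb stands up beside it to 85 mm.
- comb (a point): Middle of the comb's top face (green plate 5.5 mm thick, 174 mm along x). Frame open: axes as the rack's, 192 mm above the bench, 101 mm to -y of the hinge. Slots at x = -60, -20, 20, 60 mm, 14 mm wide, open to -y: seat of a hung brush's axis y = 0, root +18, straight to -10, mouth flares to -23 mm. Brushes slide in along +y, collar just above the plate, whose top is clear to within 3 mm.
- brush1: Round glue brush, 171 mm, 45 g, bristles down in a well of the block; may be absent. Origin: centre of the bristle end; z towards the handle end. From the bottom: russet bristles 17 mm across to 40 mm, ferrule 15 across to 60, thin blue shaft 8 across to 125, brass collar 22 across from 125 to 131, blue grip 12 across from 131 to 171 mm (take it there).
- brush1_collar (a point): Centre of the underside of the collar of brush1, 125 mm from its bristle end; axes as the brush.
- brush2: Round glue brush, 171 mm, 45 g, bristles down in a well of the block; may be absent. Origin: centre of the bristle end; z towards the handle end. From the bottom: russet bristles 17 mm across to 40 mm, ferrule 15 across to 60, thin blue shaft 8 across to 125, brass collar 22 across from 125 to 131, blue grip 12 across from 131 to 171 mm (take it there).
- brush2_collar (a point): Centre of the underside of the collar of brush2, 125 mm from its bristle end; axes as the brush.
- brush3: Round glue brush, 171 mm, 45 g, bristles down in a well of the block; may be absent. Origin: centre of the bristle end; z towards the handle end. From the bottom: russet bristles 17 mm across to 40 mm, ferrule 15 across to 60, thin blue shaft 8 across to 125, brass collar 22 across from 125 to 131, blue grip 12 across from 131 to 171 mm (take it there).
- brush3_collar (a point): Centre of the underside of the collar of brush3, 125 mm from its bristle end; axes as the brush.
- brush4: Round glue brush, 171 mm, 45 g, bristles down in a well of the block; may be absent. Origin: centre of the bristle end; z towards the handle end. From the bottom: russet bristles 17 mm across to 40 mm, ferrule 15 across to 60, thin blue shaft 8 across to 125, brass collar 22 across from 125 to 131, blue grip 12 across from 131 to 171 mm (take it there).
- brush4_collar (a point): Centre of the underside of the collar of brush4, 125 mm from its bristle end; axes as the brush.
- block: Fixed brown wooden soaking block 220 x 100 x 90 mm with a row of four square wells 24 mm wide along its x (at -75, -25, 25 and 75 mm), 80 mm deep (floor 10 mm above the bench). Origin at the centre of its underside. A brush in a well stands with its collar about 45 mm above the block.
- block_top (a point): Centre of the block's top face, 90 mm above the bench; axes as the block.
- lid: The block's flat pale lid, 220 x 100 x 8 mm, long side along its x, 250 g, with a round red knob 24 mm across and 34 mm tall standing at the centre of its top. Origin at the centre of its underside. It lies loose and lies flat on the block's top, with no rim.
- paste_jar: Jar of paste, 60 mm across, 75 mm tall; bystander, leave where it is. Origin at the centre of its underside.
- paper_block: Pad of paper 90 x 60 x 18 mm; bystander, leave where it is. Origin at the centre of its underside.
- hoop: Bamboo hoop 110 mm across, 12 mm high; bystander, leave where it is. Origin at the centre of its underside.
- twine_spool: Green spool 50 mm across, 50 mm tall; bystander, leave where it is. Origin at the centre of its underside.

How it is judged (in metres and radians):
On the way, in this order (a step that is already met when the one before it is completed fails the run):
1. the rack's frame rests on its stop, untouched by the fingers (value of joint rack_bar above 1.96 rad and velocity of joint rack_bar below 0.1 rad/s and contact force between the fingers and rack below 0.2 N), for 0.3 s.
2. every brush hangs by its collar in a slot of the open rack (value of joint rack_bar above 1.96 rad and x of brush1_collar in the frame of comb between -0.07 and 0.07 m and y of brush1_collar in the frame of comb between -0.014 and 0.018 m and z of brush1_collar in the frame of comb between -0.005 and 0.006 m and angle between each of brush1, brush2, brush3, brush4's own z axis and vertical below 0.2 rad and linear speed of each of brush1, brush2, brush3, brush4 below 0.05 m/s and x of brush2_collar in the frame of comb between -0.07 and 0.07 m and y of brush2_collar in the frame of comb between -0.014 and 0.018 m and z of brush2_collar in the frame of comb between -0.005 and 0.006 m and x of brush3_collar in the frame of comb between -0.07 and 0.07 m and y of brush3_collar in the frame of comb between -0.014 and 0.018 m and z of brush3_collar in the frame of comb between -0.005 and 0.006 m and x of brush4_collar in the frame of comb between -0.07 and 0.07 m and y of brush4_collar in the frame of comb between -0.014 and 0.018 m and z of brush4_collar in the frame of comb between -0.005 and 0.006 m), for 0.2 s.
At the end, for the whole second after the job is handed in: Frame on its stop (joint above 1.96); every present brush hangs upright (0.2 rad), at rest, its collar on the comb (within 5 mm in height, 14 mm to the mouth or 18 mm to the root of the slot seat); lid flat on the block, centred within 15 mm, square within 0.15 rad (all of step 2 and horizontal distance between lid and block_top below 0.015 m and z of lid in the frame of block_top between -0.005 and 0.005 m and angle between the x axis of lid and the x axis of block, either way round below 0.15 rad and angle between lid's own z axis and vertical below 0.08 rad and linear speed of lid below 0.03 m/s); the robot touches nothing.
It fails at once if a bystander moved more than 3 cm (distance of any of paste_jar, paper_block, hoop, twine_spool from where it was at the start of the episode above 0.03 m).
Of brush1, brush2, brush3, brush4 only 3 to 4 are there at a start; the rules pass over those that are not, and their reading is None.
At some moment in a run one of lid may be knocked a few centimetres aside while the robot is not near it.
It also fails if it takes over 210 s, if anything falls off the work surface, if the arm or the gripper's body presses on something with over 40 N, if the wrist force passes 120 N, or if a joint passes its speed limit or range.

### The arm

A 6-joint arm with a two-finger parallel gripper is mounted at the origin on the work surface. World frame = base frame: x ahead of the robot, y to its left, z up, the work surface at z = 0. Lengths are in m, angles in degrees, forces in N, time in s.
With the tool pointing down it reaches from about 0.3 to 0.75 m from the base axis. Payload 8.5 kg.
Tool frame: the origin (TCP) lies on the mounting face of the last link; the fingertips stand 173 mm ahead of it and the grasp point (between the pads) lies 155 mm ahead of it (env.tips_ahead is the distance from the TCP to the fingertips, in m); z points along the fingers, x is the direction in which the jaws open and shut, and the axes are right-handed (so a half turn about z gives the same grasp; the last joint's range is limited). The gripper opens to 85 mm and grips with 20 to 120 N. Pads are 22 mm wide; open, the fingers measure 114 mm over their backs; the gripper's body (76 mm by 85 mm) begins 54 mm behind the grasp point. The pads swing forward as they close: fully open they stand 13 mm farther back than shut.
Start: joints at [52.351, 21.807, 74.336, -0, 83.858, -12.336], TCP at [0.235, 0.497, 0.405] pointing down, gripper open.
Joint ranges: [-178.18, 178.18], [-50.72, 133.34], [12.68, 142.11], [-81.47, 261.47], [9.98, 163.14], [-165.26, 165.26]. Speed limits (degrees/s): [136.94, 136.94, 180, 180, 180, 180].

### API

Orientations are given as a 3x3 rotation matrix whose columns are the frame's x, y, z axes.
In Python, from rig import env gives the robot as it stands. The module is installed in compiled form; this text tells all that it offers.
- The arm moves only by the tool step_arm, never from a script. Its argument "increments" is a list of rows, each an object of numbers: "x", "y", "z": the shift along the tool's x, y, z in cm; "wx", "wy", "wz": the turn, a rotation vector about the tool's x, y, z in rad; "gripper": the finger opening in cm, from 0 to 8.54. A call has 1 to 20 rows; each row shifts and turns the commanded pose from where the row before left it, along the tool's axes as they then stand; what a row does not reach is not made up. A row lasts 1/10 s, in which the tool goes at most 50 mm and 8.59 degrees, less where a joint would pass 70% of its speed; a pose out of reach is approached as far as the arm can. A call with a gripper value outside its range is refused whole. The fingers move at their own pace and stop on an object; "newtons" is the grip in N (left out, the last holds). Time passes only in rows, so rows that do not move let the fingers close. It gives the time, the measured TCP pose, the force and the opening at its end, in the units of the state.
- env.observe(): the state, without advancing time (a new reading comes with each control period).
- env.get_image(name): name is "side" or "top" or "wrist"; returns a dict with "color" (420x560x3 uint8, blue, green, red), "camera_matrix" (3x3 intrinsics, pixels), "rvec" (rotation vector, rad) and "tvec" (3), from world to camera coordinates, as OpenCV has them. Camera axes: x right, y down, z forward; pixel columns grow to the right and rows downward; lengths in m; the calibration is good to about 2 mm. A picture is of the moment at which its call begins. There is no depth.
- env.close_job(): hands the job in, once; it reports no verdict.
The state is a dict: "time_s": time; "q": joint angles; "qvel": joint speeds; "joint_efforts": joint torques, N m; "position": TCP position; "tool_rot": TCP orientation; "ft_force": force on the tool from outside, world axes, zero at the start; "wrist_torque": the same for the moment, N m; "grip_width": finger opening in m.
Only numpy, scipy, OpenCV 4.12 (cv2) and the standard library are available. Lean on these libraries where they do the work, as an engineer would, in place of code of your own. Each camera call takes 0.05 s, during which the arm holds its last target. There are 200 camera calls.

## Working session

There is one attempt and no reset: what is moved stays moved. The work goes in short steps, Python scripts to look and compute and a tool call to move; the robot and the scene stay as the last step left them, time stands still between calls to the robot, and variables do not carry over. Pictures are saved under pics/ and viewed, about 12 in all and at most 16, crops included, and the job is handed in when it is done.

Besides the shell and the picture viewer there is one more tool, called after "Call:" as name(argument=value, ...), one argument or row to a line, values as JSON. step_arm: Moves the arm, as the interface text tells. Its arguments: {"type":"object","properties":{"increments":{"type":"array"},"newtons":{"type":"number"}},"required":["increments"]}

```bash
mkdir -p pics; ls; python3 - <<'E'
from rig import env
import cv2,numpy as np
s=env.observe();print(s)
for n in("top","side"):
    d=env.get_image(n);cv2.imwrite(f"pics/{n}0.png",d["color"])
    R=cv2.Rodrigues(d["rvec"])[0];print(n,d["camera_matrix"].tolist(),(-R.T@d["tvec"].ravel()).round(3),R[2].round(2))
E
```

```text
pics
{'time_s': 0.0, 'q': array([ 5.23503931e+01,  2.18407720e+01,  7.43846619e+01,  1.80335425e-04,
        8.38603671e+01, -1.23352562e+01]), 'qvel': array([-0.05921873, -0.0229158 , -0.00131366, -0.01739993,  0.01722966,
        0.0175374 ]), 'joint_efforts': array([-2.62766935e-04, -4.48456693e+01, -2.31274492e+01, -2.33989995e-04,
        4.77488691e-03,  1.99898244e-05]), 'position': array([0.23513827, 0.49714838, 0.40411419]), 'tool_rot': array([[ 4.27583929e-01,  9.03975189e-01, -9.17202127e-04],
       [ 9.03974472e-01, -4.27584791e-01, -1.18375732e-03],
       [-1.46226893e-03, -3.22971703e-04, -9.99998879e-01]]), 'ft_force': array([-0.26629833, -0.28458614, -0.05448637]), 'wrist_torque': array([ 0.0313549 , -0.01771314,  0.09517958]), 'grip_width': 0.08542101758269141}
top [[397.88965197532457, 0.0, 276.63521939094], [0.0, 397.88965197532457, 215.2961001109381], [0.0, 0.0, 1.0]] [0.339 0.002 1.11 ] [ 0.22 -0.03 -0.97]
side [[426.9710411293674, 0.0, 278.5130420362955], [0.0, 426.9710411293674, 208.717709447936], [0.0, 0.0, 1.0]] [ 0.444 -0.98   0.649] [ 0.09  0.86 -0.5 ]
```

View pics/top0.png

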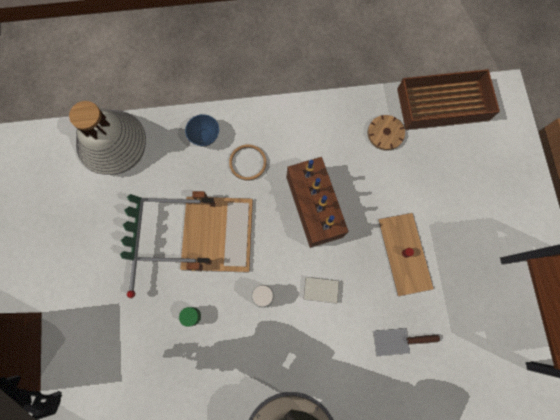

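View pics/side0.png

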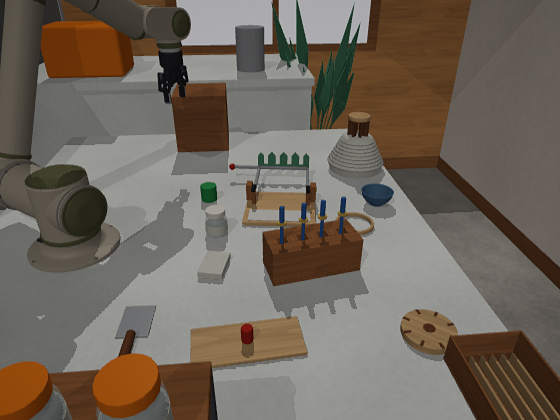

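Top: rack at about (180,245), ball (131,294), four brushes in the block (318,200), lid (406,254). Side: the same, with the ball at (232,166).

```bash
cat > h.py <<'E'
import cv2,numpy as np
from rig import env
def cam(d):
    R=cv2.Rodrigues(np.array(d["rvec"],float))[0];t=np.array(d["tvec"],float).ravel()
    return d["camera_matrix"],R,t
def ray(d,uv):
    K,R,t=cam(d);v=R.T@np.linalg.solve(K,[uv[0],uv[1],1.]);return -R.T@t,v/np.linalg.norm(v)
def plane(d,uv,z):
    o,v=ray(d,uv);return o+v*(z-o[2])/v[2]
def tri(obs):
    A=0;b=0;rs=[ray(d,p) for d,p in obs]
    for o,v in rs:
        P=np.eye(3)-np.outer(v,v);A=A+P;b=b+P@o
    x=np.linalg.solve(A,b);return x,[float(np.linalg.norm((np.eye(3)-np.outer(v,v))@(x-o)))*1e3 for o,v in rs]
def proj(d,X):
    K,R,t=cam(d);p=K@(R@np.array(X)+t);return p[:2]/p[2]
def blobs(im,lo,hi,box=None,mn=8):
    m=cv2.inRange(cv2.cvtColor(im,cv2.COLOR_BGR2HSV),lo,hi)
    if box:
        k=np.zeros_like(m);x0,y0,x1,y1=box;k[y0:y1,x0:x1]=255;m&=k
    n,l,s,c=cv2.connectedComponentsWithStats(m)
    return [(s[i,4],c[i].round(1).tolist(),s[i,:4].tolist()) for i in range(1,n) if s[i,4]>=mn],m
E
python3 - <<'E'
from h import *
D={n:env.get_image(n) for n in("top","side")}
for n,d in D.items():
    im=d["color"]
    for nm,lo,hi in(("red",(0,190,70),(5,255,255)),("red2",(174,190,70),(180,255,255)),("blue",(105,130,20),(130,255,255)),("brass",(15,110,60),(28,255,255)),("comb",(65,60,10),(95,255,255))):
        print(n,nm,[x for x in blobs(im,lo,hi)[0] if x[0]<900][:14])
a=D["top"]["color"]
A=cv2.resize(a[180:310,115:265],None,fx=2.6,fy=2.6,interpolation=cv2.INTER_CUBIC)
B=cv2.resize(a[150:300,280:440],None,fx=2.6,fy=2.6,interpolation=cv2.INTER_CUBIC)
h=max(A.shape[0],B.shape[0]);z=np.zeros((h,A.shape[1]+B.shape[1],3),np.uint8)
z[:A.shape[0],:A.shape[1]]=A;z[:B.shape[0],A.shape[1]:]=B;cv2.imwrite("pics/c1.png",z);print(A.shape,B.shape)
E
```

```text
top red []
top red2 []
top blue [(np.int32(11), [323.7, 198.2], [323, 196, 3, 6]), (np.int32(12), [331.2, 217.9], [330, 216, 4, 5])]
top brass [(np.int32(28), [458.2, 84.8], [451, 83, 16, 6]), (np.int32(10), [470.1, 83.5], [467, 82, 6, 4]), (np.int32(15), [426.5, 88.7], [423, 87, 7, 4]), (np.int32(16), [413.4, 89.8], [410, 88, 7, 5]), (np.int32(9), [419.4, 89.0], [418, 88, 4, 4]), (np.int32(8), [468.5, 90.4], [466, 89, 6, 4]), (np.int32(11), [448.3, 92.3], [446, 91, 5, 4]), (np.int32(18), [456.7, 91.4], [452, 90, 11, 4]), (np.int32(9), [427.0, 93.9], [425, 93, 6, 3]), (np.int32(9), [436.0, 94.4], [433, 93, 6, 3]), (np.int32(9), [441.8, 93.0], [439, 92, 6, 4]), (np.int32(15), [413.8, 95.7], [408, 94, 13, 4]), (np.int32(17), [447.4, 98.4], [444, 97, 8, 4]), (np.int32(12), [454.9, 97.8], [453, 96, 5, 4])]
top comb [(np.int32(377), [131.0, 226.2], [121, 195, 19, 64]), (np.int32(201), [188.4, 316.5], [180, 308, 20, 18])]
side red [(np.int32(18), [231.7, 166.4], [230, 164, 5, 5]), (np.int32(183), [246.3, 333.2], [241, 324, 12, 20])]
side red2 []
side blue [(np.int32(12), [363.8, 187.9], [3
[... 994 characters left out ...]
[416, 23, 7, 8]), (np.int32(10), [397.8, 27.1], [397, 24, 3, 7]), (np.int32(8), [402.9, 24.5], [400, 24, 6, 3]), (np.int32(13), [409.6, 25.3], [407, 24, 7, 4]), (np.int32(10), [397.3, 32.2], [394, 31, 7, 3]), (np.int32(11), [437.0, 31.0], [433, 30, 9, 3]), (np.int32(23), [391.5, 35.2], [387, 32, 12, 6]), (np.int32(12), [457.5, 34.2], [452, 33, 12, 3])]
side comb [(np.int32(465), [300.6, 39.1], [296, 0, 12, 66]), (np.int32(438), [283.1, 42.8], [272, 5, 24, 62]), (np.int32(32), [311.4, 103.9], [311, 95, 3, 20]), (np.int32(10), [310.0, 123.5], [310, 119, 1, 10]), (np.int32(421), [282.8, 160.2], [258, 153, 51, 15]), (np.int32(301), [208.3, 192.1], [200, 182, 17, 21])]
(338, 390, 3) (390, 416, 3)
```

View pics/c1.png

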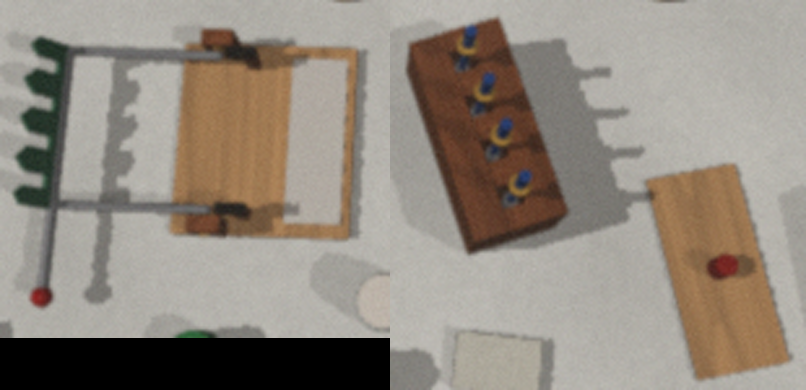

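```bash
python3 - <<'E'
from h import *
D={n:env.get_image(n) for n in("top","side")};T,S=D["top"],D["side"]
p=lambda u,v:(115+u/2.6,180+v/2.6)
q=lambda u,v:(280+(u-390)/2.6,150+v/2.6)
c=[plane(T,p(*x),.012)[:2] for x in((187,44),(358,48),(349,238),(172,236))]
print("board",np.round(c,4).tolist(),[round(float(np.linalg.norm(c[i]-c[i-1])),3) for i in range(4)])
print("ball",tri([(T,p(41,297)),(S,(231.7,166.4))]))
for a,b in zip(((469,38),(486,86),(504,131),(523,183)),((342.6,204.4),(322.4,207.6),(303.4,210.7),(281.5,214.4))): print("grip",tri([(T,q(*a)),(S,b)]))
c=[plane(T,q(*x),.09)[:2] for x in((410,44),(498,18),(567,212),(472,240))]
print("block",np.round(c,4).tolist(),[round(float(np.linalg.norm(c[i]-c[i-1])),3) for i in range(4)],np.mean(c,0))
c=[plane(T,q(*x),.008)[:2] for x in((648,181),(738,164),(792,360),(697,379))]
print("lid",np.round(c,4).tolist(),[round(float(np.linalg.norm(c[i]-c[i-1])),3) for i in range(4)],np.mean(c,0))
print("knob",tri([(T,q(723,266)),(S,(246.3,333.2))]))
E
```

```text
board [[0.6712, 0.2158], [0.6451, 0.0295], [0.4397, 0.0603], [0.4633, 0.2454]] [0.21, 0.188, 0.208, 0.187]
ball (array([0.41573548, 0.37328204, 0.04473996]), [2.038371544646149, 2.038371544646185])
grip (array([ 0.67760427, -0.12812247,  0.16070315]), [2.432659520148547, 2.4326595201485337])
grip (array([ 0.62773598, -0.13779265,  0.16028188]), [2.606673196423032, 2.60667319642299])
grip (array([ 0.58156432, -0.14849076,  0.16072035]), [2.851904101875697, 2.85190410187545])
grip (array([ 0.52992451, -0.15907198,  0.1600563 ]), [3.2334143197125593, 3.2334143197125407])
block [[0.7005, -0.0756], [0.7185, -0.1707], [0.5059, -0.2104], [0.4888, -0.1118]] [0.215, 0.097, 0.216, 0.1] [ 0.60345074 -0.14212969]
lid [[0.5432, -0.3208], [0.5507, -0.4223], [0.3358, -0.438], [0.3281, -0.3351]] [0.216, 0.102, 0.215, 0.103] [ 0.43944791 -0.37905808]
knob (array([ 0.44120371, -0.37803914,  0.02671279]), [1.0273144883326806, 1.027314488332666])
```

Call:
step_arm(
  increments=[
    {"wz": -0.1},
    {"wz": -0.1},
    {"wz": -0.1},
    {"x": -1.4,"y": 3.5},
    {"x": -1.4,"y": 3.5},
    {"x": -1.4,"y": 3.5,"z": 2},
    {"x": -1.4,"y": 3.5,"z": 2},
    {"x": -1.4,"y": 3.5,"z": 2},
    {"x": -1.4,"y": 3.5,"z": 2},
    {"x": -1.5,"y": 3.5,"z": 2},
    {},
    {},
  ],
  newtons=30,
)

```text
invalid input at $.increments[0]: expected keys x, y, z, wx, wy, wz, gripper
```

```bash
cat >> h.py <<'E'
A=np.deg2rad(-8.2);H=np.array([.562,.1872,0]);RR=np.array([[np.cos(A),-np.sin(A),0],[np.sin(A),np.cos(A),0],[0,0,1.]])
def rk(X): return RR.T@(np.array(X)-H)      # world->rack
def wd(X): return RR@np.array(X)+H
def gp(s): return s["position"]+.155*s["tool_rot"][:,2]
def need(X,s=None):   # shift of grasp point to world X in tool axes, cm
    s=s or env.observe();return (s["tool_rot"].T@(np.array(X)-gp(s))*100).round(2)
E
python3 - <<'E'
from h import *
s=env.observe();print(s["time_s"],gp(s),rk(gp(s)),s["tool_rot"].round(3).tolist(),need(wd([-.123,.16,.045])))
d=env.get_image("wrist");cv2.imwrite("pics/w1.png",d["color"])
print(proj(d,wd([-.123,.16,.045])),proj(d,wd([-.171,.16,.045])),proj(d,wd([-.078,.16,.045])))
print(blobs(d["color"],(0,170,60),(6,255,255))[0])
E
```

```text
0.3 [0.23510256 0.49711904 0.24954567] [-0.36775874  0.26012546  0.24954567] [[0.428, 0.904, -0.0], [0.904, -0.428, -0.0], [-0.0, -0.0, -1.0]] [-2.36 26.34 20.45]
[262.91622422 385.52024467] [251.30781932 356.36510895] [273.18207365 411.30347986]
[]
```

View pics/w1.png

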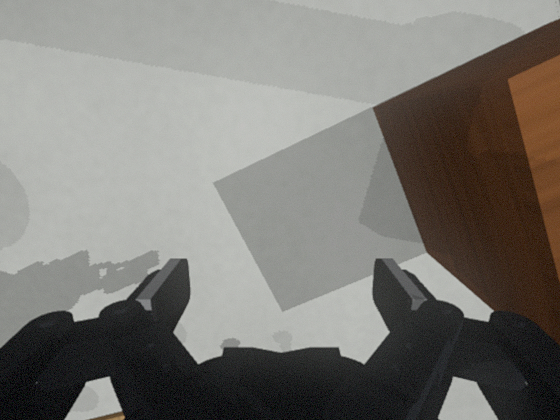

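All keys are required, so the arm has not moved; the picture shows only bare bench.

Call:
step_arm(
  increments=[
    {"x": 0,"y": 0,"z": 0,"wx": 0,"wy": 0,"wz": -0.1,"gripper": 8.5},
    {"x": 0,"y": 0,"z": 0,"wx": 0,"wy": 0,"wz": -0.1,"gripper": 8.5},
    {"x": 0,"y": 0,"z": 0,"wx": 0,"wy": 0,"wz": -0.1,"gripper": 8.5},
    {"x": -1.4,"y": 3.5,"z": 0,"wx": 0,"wy": 0,"wz": 0,"gripper": 8.5},
    {"x": -1.4,"y": 3.5,"z": 0,"wx": 0,"wy": 0,"wz": 0,"gripper": 8.5},
    {"x": -1.4,"y": 3.5,"z": 2,"wx": 0,"wy": 0,"wz": 0,"gripper": 8.5},
    {"x": -1.4,"y": 3.5,"z": 2,"wx": 0,"wy": 0,"wz": 0,"gripper": 8.5},
    {"x": -1.4,"y": 3.5,"z": 2,"wx": 0,"wy": 0,"wz": 0,"gripper": 8.5},
    {"x": -1.4,"y": 3.5,"z": 2,"wx": 0,"wy": 0,"wz": 0,"gripper": 8.5},
    {"x": -1.5,"y": 3.5,"z": 2,"wx": 0,"wy": 0,"wz": 0,"gripper": 8.5},
    {"x": 0,"y": 0,"z": 0,"wx": 0,"wy": 0,"wz": 0,"gripper": 8.5},
    {"x": 0,"y": 0,"z": 0,"wx": 0,"wy": 0,"wz": 0,"gripper": 8.5},
  ],
  newtons=30,
)

```text
time_s: 1.55
position: [0.464, 0.3643, 0.3044]
tool_rot: [[0.143, 0.99, -0.001], [0.99, -0.143, -0.0], [-0.0, -0.001, -1.0]]
ft_force: [0.2, 0.4, -0.6]
grip_width: 0.0855
```

```bash
python3 - <<'E'
from h import *
s=env.observe();print(s["time_s"],gp(s),rk(gp(s)),s["tool_rot"].round(3).tolist(),need(wd([-.123,.16,.045])))
d=env.get_image("wrist");cv2.imwrite("pics/w2.png",d["color"])
print(proj(d,wd([-.123,.16,.045])),proj(d,wd([-.171,.16,.045])),proj(d,wd([-.078,.16,.045])))
print(blobs(d["color"],(0,170,60),(6,255,255))[0])
E
```

```text
1.55 [0.46382645 0.36423505 0.14935503] [-0.12242017  0.1612227   0.14935503] [[0.143, 0.99, -0.001], [0.99, -0.143, -0.0], [-0.0, -0.001, -1.0]] [-0.12 -0.05 10.44]
[279.60574658 214.08784103] [279.51074672 151.22512838] [279.68603678 267.21697263]
[]
```

View pics/w2.png

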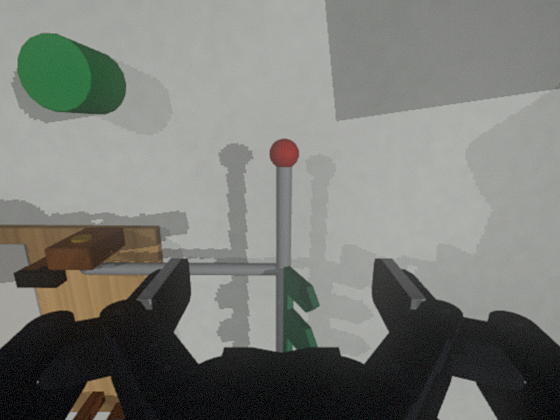

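Ball at (284,153), rod at column 284, side arm at row 268: this fits, with the rod 3 mm farther along +y. Descend and grip.

Call:
step_arm(
  increments=[
    {"x": 0.2,"y": 0,"z": 2.6,"wx": 0,"wy": 0,"wz": 0,"gripper": 8.5},
    {"x": 0,"y": 0,"z": 2.6,"wx": 0,"wy": 0,"wz": 0,"gripper": 8.5},
    {"x": 0,"y": 0,"z": 2.6,"wx": 0,"wy": 0,"wz": 0,"gripper": 8.5},
    {"x": 0,"y": 0,"z": 2.6,"wx": 0,"wy": 0,"wz": 0,"gripper": 8.5},
    {"x": 0,"y": 0,"z": 0,"wx": 0,"wy": 0,"wz": 0,"gripper": 5},
    {"x": 0,"y": 0,"z": 0,"wx": 0,"wy": 0,"wz": 0,"gripper": 2},
    {"x": 0,"y": 0,"z": 0,"wx": 0,"wy": 0,"wz": 0,"gripper": 0.5},
    {"x": 0,"y": 0,"z": 0,"wx": 0,"wy": 0,"wz": 0,"gripper": 0.5},
    {"x": 0,"y": 0,"z": 0,"wx": 0,"wy": 0,"wz": 0,"gripper": 0.5},
    {"x": 0,"y": 0,"z": 0,"wx": 0,"wy": 0,"wz": 0,"gripper": 0.5},
    {"x": 0,"y": 0,"z": 0,"wx": 0,"wy": 0,"wz": 0,"gripper": 0.5},
  ],
  newtons=30,
)

```text
time_s: 2.7
position: [0.464, 0.3662, 0.2018]
tool_rot: [[0.141, 0.99, 0.001], [0.99, -0.141, -0.001], [-0.001, 0.001, -1.0]]
ft_force: [-1.4, -3.3, 6.9]
grip_width: 0.0105
```

```bash
sed -i 's/H=np.array(\[.562,.1872,0\])/H=np.array([.5624,.1902,0])/' h.py; python3 - <<'E'
from h import *
s=env.observe();print(s["time_s"],rk(gp(s)),s["ft_force"],s["grip_width"])
th=np.arange(0,2.03,.1)
y=.16*np.cos(th)*100;z=.16*np.sin(th)*100
for i in range(1,len(th)):print(th[i].round(2),(y[i]-y[i-1]).round(2),-(z[i]-z[i-1]).round(2))
E
```

```text
2.7 [-0.12235458  0.16004148  0.04679836] [-1.43146241 -3.33742098  6.87249   ] 0.010494176627058685
0.1 -0.08 -1.6
0.2 -0.24 -1.58
0.3 -0.4 -1.55
0.4 -0.55 -1.5
0.5 -0.7 -1.44
0.6 -0.84 -1.36
0.7 -0.97 -1.27
0.8 -1.09 -1.17
0.9 -1.2 -1.06
1.0 -1.3 -0.93
1.1 -1.39 -0.8
1.2 -1.46 -0.65
1.3 -1.52 -0.5
1.4 -1.56 -0.35
1.5 -1.59 -0.19
1.6 -1.6 -0.03
1.7 -1.59 0.13
1.8 -1.57 0.29
1.9 -1.54 0.44
2.0 -1.49 0.59
```

Call:
step_arm(
  increments=[
    {"x": -0.08,"y": 0,"z": -1.6,"wx": 0,"wy": 0,"wz": 0,"gripper": 0.5},
    {"x": -0.24,"y": 0,"z": -1.58,"wx": 0,"wy": 0,"wz": 0,"gripper": 0.5},
    {"x": -0.4,"y": 0,"z": -1.55,"wx": 0,"wy": 0,"wz": 0,"gripper": 0.5},
    {"x": -0.55,"y": 0,"z": -1.5,"wx": 0,"wy": 0,"wz": 0,"gripper": 0.5},
    {"x": -0.7,"y": 0,"z": -1.44,"wx": 0,"wy": 0,"wz": 0,"gripper": 0.5},
    {"x": -0.84,"y": 0,"z": -1.36,"wx": 0,"wy": 0,"wz": 0,"gripper": 0.5},
    {"x": 0,"y": 0,"z": 0,"wx": 0,"wy": 0,"wz": 0,"gripper": 0.5},
  ],
  newtons=40,
)

```text
time_s: 3.4
position: [0.4597, 0.339, 0.2933]
tool_rot: [[0.142, 0.99, 0.003], [0.99, -0.142, 0.004], [0.005, 0.002, -1.0]]
ft_force: [-1.3, 10.3, -0.6]
grip_width: 0.0105
```

```bash
python3 - <<'E'
from h import *
s=env.observe();p=rk(gp(s));print(s["time_s"],p,np.hypot(p[1],p[2]-.045),RR.T@s["ft_force"],s["grip_width"])
E
```

```text
3.4 [-0.12250257  0.13336029  0.13826983] 0.16273975574779215 [-2.78484434 10.04864327 -0.62630085] 0.010543706673461646
```

Call:
step_arm(
  increments=[
    {"x": -0.97,"y": 0,"z": -1.27,"wx": 0,"wy": 0,"wz": 0,"gripper": 0.5},
    {"x": -1.09,"y": 0,"z": -1.17,"wx": 0,"wy": 0,"wz": 0,"gripper": 0.5},
    {"x": -1.2,"y": 0,"z": -1.06,"wx": 0,"wy": 0,"wz": 0,"gripper": 0.5},
    {"x": -1.3,"y": 0,"z": -0.93,"wx": 0,"wy": 0,"wz": 0,"gripper": 0.5},
    {"x": -1.39,"y": 0,"z": -0.8,"wx": 0,"wy": 0,"wz": 0,"gripper": 0.5},
    {"x": -1.46,"y": 0,"z": -0.65,"wx": 0,"wy": 0,"wz": 0,"gripper": 0.5},
    {"x": -1.52,"y": 0,"z": -0.5,"wx": 0,"wy": 0,"wz": 0,"gripper": 0.5},
    {"x": 0,"y": 0,"z": 0,"wx": 0,"wy": 0,"wz": 0,"gripper": 0.5},
  ],
  newtons=40,
)

```text
time_s: 4.2
position: [0.4466, 0.2503, 0.359]
tool_rot: [[0.142, 0.99, 0.006], [0.99, -0.142, 0.005], [0.006, 0.005, -1.0]]
ft_force: [-9.0, 9.6, 23.7]
grip_width: 0.0105
```

```bash
python3 - <<'E'
from h import *
s=env.observe();p=rk(gp(s));print(s["time_s"],p,np.hypot(p[1],p[2]-.045),np.arctan2(p[2]-.045,p[1]),RR.T@s["ft_force"],s["grip_width"])
E
```

```text
4.2 [-0.12241256  0.04393098  0.20396831] 0.16492681370428422 1.3011749564538846 [-10.27192947   8.20951886  23.71085899] 0.010537364952006825
```

Call:
step_arm(
  increments=[
    {"x": -0.8,"y": -0.1,"z": -0.6,"wx": 0,"wy": 0,"wz": 0,"gripper": 0.5},
    {"x": -1.5,"y": 0,"z": -0.3,"wx": 0,"wy": 0,"wz": 0,"gripper": 0.5},
    {"x": -1.6,"y": 0,"z": -0.1,"wx": 0,"wy": 0,"wz": 0,"gripper": 0.5},
    {"x": -1.6,"y": 0,"z": 0,"wx": 0,"wy": 0,"wz": 0,"gripper": 0.5},
    {"x": -1.6,"y": 0,"z": 0.1,"wx": 0,"wy": 0,"wz": 0,"gripper": 0.5},
    {"x": 0,"y": 0,"z": 0,"wx": 0,"wy": 0,"wz": 0,"gripper": 0.5},
  ],
  newtons=40,
)

```text
time_s: 4.8
position: [0.4363, 0.1787, 0.3645]
tool_rot: [[0.143, 0.99, 0.001], [0.99, -0.143, -0.001], [-0.001, 0.001, -1.0]]
ft_force: [0.4, -2.1, 3.7]
grip_width: 0.0103
```

```bash
python3 - <<'E'
from h import *
s=env.observe();p=rk(gp(s));print(s["time_s"],p,np.hypot(p[1],p[2]-.045),np.arctan2(p[2]-.045,p[1]),RR.T@s["ft_force"],s["grip_width"])
E
```

```text
4.8 [-0.12299754 -0.02944386  0.20953041] 0.16714423926833283 1.7478787892254999 [ 0.64944286 -2.03516456  3.71513477] 0.010294562803900011
```

Call:
step_arm(
  increments=[
    {"x": -1.2,"y": 0,"z": 0.25,"wx": 0,"wy": 0,"wz": 0,"gripper": 0.5},
    {"x": -1.2,"y": 0,"z": 0.4,"wx": 0,"wy": 0,"wz": 0,"gripper": 0.5},
    {"x": -1.2,"y": 0,"z": 0.5,"wx": 0,"wy": 0,"wz": 0,"gripper": 0.5},
    {"x": 0,"y": 0,"z": 0,"wx": 0,"wy": 0,"wz": 0,"gripper": 0.5},
    {"x": 0,"y": 0,"z": 0,"wx": 0,"wy": 0,"wz": 0,"gripper": 3},
    {"x": 0,"y": 0,"z": 0,"wx": 0,"wy": 0,"wz": 0,"gripper": 7},
    {"x": 0,"y": 0,"z": 0,"wx": 0,"wy": 0,"wz": 0,"gripper": 8},
    {"x": 0,"y": 0,"z": 0,"wx": 0,"wy": 0,"wz": 0,"gripper": 8},
    {"x": 0,"y": 0,"z": 0,"wx": 0,"wy": 0,"wz": 0,"gripper": 8},
    {"x": 0,"y": 0,"z": -2,"wx": 0,"wy": 0,"wz": 0,"gripper": 8},
    {"x": 0,"y": 0,"z": -3,"wx": 0,"wy": 0,"wz": 0,"gripper": 8},
    {"x": 0,"y": -1,"z": -3,"wx": 0,"wy": 0,"wz": 0,"gripper": 8},
    {"x": 0,"y": -2,"z": -3,"wx": 0,"wy": 0,"wz": 0,"gripper": 8},
    {"x": 0,"y": -2,"z": 0,"wx": 0,"wy": 0,"wz": 0,"gripper": 8},
    {"x": 0,"y": -2,"z": 0,"wx": 0,"wy": 0,"wz": 0,"gripper": 8},
    {"x": 0,"y": 0,"z": 0,"wx": 0,"wy": 0,"wz": 0,"gripper": 8},
  ],
  newtons=40,
)

```text
time_s: 6.4
position: [0.3602, 0.1548, 0.4628]
tool_rot: [[0.14, 0.99, 0.001], [0.99, -0.14, 0.0], [0.0, 0.001, -1.0]]
ft_force: [0.1, -0.9, -0.5]
grip_width: 0.08
```

```bash
python3 - <<'E'
from h import *
s=env.observe();print(s["time_s"],rk(gp(s)),s["ft_force"],s["grip_width"])
o=[]
for n in("top","side"):
    d=env.get_image(n);a=d["color"]
    print(n,[b for b in blobs(a,(65,60,10),(95,255,255))[0]],proj(d,wd([0,-.101,.192])),proj(d,wd([-.171,-.0695,.189])))
    o.append(d)
T,S=[x["color"] for x in o]
A=cv2.resize(T[180:320,150:300],(450,420),interpolation=cv2.INTER_CUBIC)
B=cv2.resize(S[100:240,215:335],(360,420),interpolation=cv2.INTER_CUBIC)
cv2.imwrite("pics/c2.png",np.hstack([A,B])[:, :800])
E
```

```text
6.4 [-0.19499105 -0.06386048  0.30776092] [ 0.11781175 -0.89431961 -0.52196263] 0.08003111275516833
top [(np.int32(722), [224.3, 220.5], [215, 186, 22, 70])] [227.24370256 220.59240181] [209.41725553 294.08270536]
side [(np.int32(465), [300.6, 39.1], [296, 0, 12, 66]), (np.int32(439), [283.1, 42.8], [272, 5, 24, 62]), (np.int32(2035), [336.4, 77.3], [314, 6, 46, 123]), (np.int32(32), [311.4, 103.9], [311, 95, 3, 20]), (np.int32(10), [310.0, 123.5], [310, 119, 1, 10]), (np.int32(379), [279.4, 157.3], [248, 154, 64, 9]), (np.int32(301), [208.3, 192.1], [200, 182, 17, 21])] [277.44231085 157.68002223] [216.93231082 153.0266164 ]
```

View pics/c2.png

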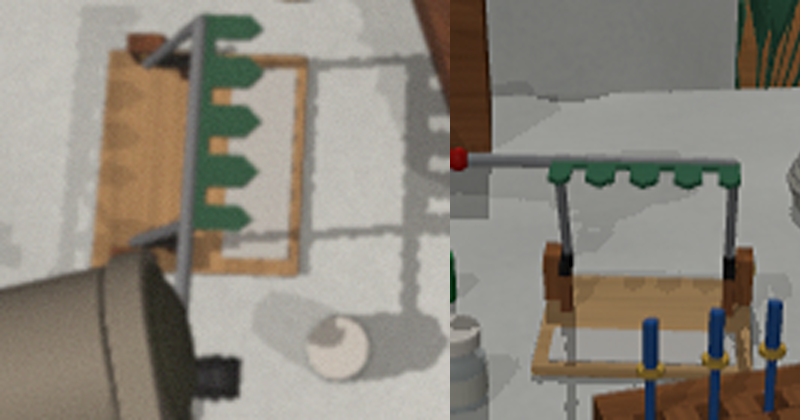

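The frame is open: comb level, slots visible at crop rows 44, 96, 146 and 193 in the top view.

```bash
python3 - <<'E'
from h import *
T=env.get_image("top")
for v in (44,96,146,193): print(rk(plane(T,(150+240/3,180+v/3),.192)).round(4))
print("tips",[rk(plane(T,(150+u/3,180+v/3),.192)).round(4) for u,v in((263,27),(263,72),(263,122),(259,170),(252,218))])
g=np.array([[.6776,-.1281],[.6277,-.1378],[.5816,-.1485],[.5299,-.1591]])
print("grips rack",[rk([*x,.16]).round(4) for x in g],need([*(g[3]),.25]))
E
```

```text
[ 0.0636 -0.1041  0.192 ]
[ 0.021  -0.1064  0.192 ]
[-0.0192 -0.1085  0.192 ]
[-0.0563 -0.1105  0.192 ]
tips [array([ 0.0783, -0.1218,  0.192 ]), array([ 0.0411, -0.1236,  0.192 ]), array([ 0.0005, -0.1256,  0.192 ]), array([-0.0378, -0.1243,  0.192 ]), array([-0.0755, -0.1208,  0.192 ])]
grips rack [array([ 0.1594, -0.2986,  0.16  ]), array([ 0.1114, -0.3153,  0.16  ]), array([ 0.0673, -0.3325,  0.16  ]), array([ 0.0177, -0.3504,  0.16  ])] [-28.67  20.99   5.74]
```

Call:
step_arm(
  increments=[
    {"x": -3.2,"y": 2.3,"z": 0,"wx": 0,"wy": 0,"wz": 0,"gripper": 5},
    {"x": -3.2,"y": 2.3,"z": 0,"wx": 0,"wy": 0,"wz": 0,"gripper": 5},
    {"x": -3.2,"y": 2.3,"z": 0,"wx": 0,"wy": 0,"wz": 0,"gripper": 5},
    {"x": -3.2,"y": 2.3,"z": 0,"wx": 0,"wy": 0,"wz": 0,"gripper": 5},
    {"x": -3.2,"y": 2.3,"z": 0.7,"wx": 0,"wy": 0,"wz": 0,"gripper": 5},
    {"x": -3.2,"y": 2.4,"z": 1,"wx": 0,"wy": 0,"wz": 0,"gripper": 5},
    {"x": -3.2,"y": 2.4,"z": 1,"wx": 0,"wy": 0,"wz": 0,"gripper": 5},
    {"x": -3.2,"y": 2.4,"z": 1,"wx": 0,"wy": 0,"wz": 0,"gripper": 5},
    {"x": -3.1,"y": 2.3,"z": 1,"wx": 0,"wy": 0,"wz": 0,"gripper": 5},
    {"x": 0,"y": 0,"z": 0,"wx": 0,"wy": 0,"wz": 0,"gripper": 5},
    {"x": 0,"y": 0,"z": 0,"wx": 0,"wy": 0,"wz": 0,"gripper": 5},
  ],
  newtons=40,
)

```text
time_s: 7.65
position: [0.53, -0.1605, 0.4141]
tool_rot: [[0.143, 0.99, -0.002], [0.99, -0.143, 0.001], [0.001, -0.002, -1.0]]
ft_force: [-0.2, 0.1, 0.3]
grip_width: 0.0503
```

```bash
python3 - <<'E'
from h import *
s=env.observe();print(s["time_s"],gp(s),rk(gp(s)),s["grip_width"])
d=env.get_image("wrist");cv2.imwrite("pics/w3.png",d["color"])
for g in ([.6776,-.1281],[.6277,-.1378],[.5816,-.1485],[.5299,-.1591]): print(proj(d,[*g,.181]),proj(d,[*g,.138]))
print(proj(d,gp(s)))
E
```

```text
7.65 [ 0.52969905 -0.16037399  0.25911999] [ 0.01763537 -0.35165391  0.25911999] 0.050286617075796285
[346.10362737 390.77524893] [336.7695068  353.25973027]
[327.9780137  340.61270327] [320.91453889 308.85002108]
[307.07857663 289.56626178] [302.95006728 264.33959085]
[282.91397491 225.39149854] [282.51545066 209.33451981]
[281.37498048 279.34317556]
```

View pics/w3.png

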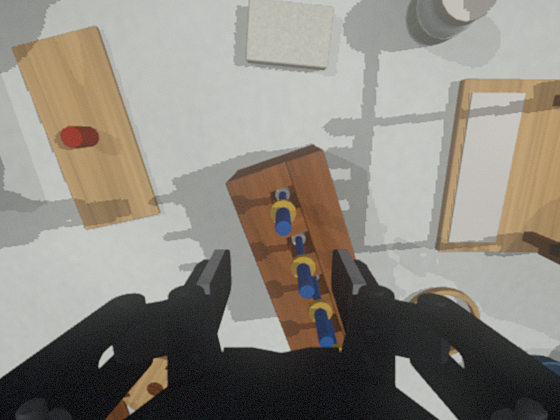

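Brush tops at (284,226), (307,290) and (326,341) fall within 2 px of the predictions. Take the nearest brush.

Call:
step_arm(
  increments=[
    {"x": 0.1,"y": 0,"z": 3,"wx": 0,"wy": 0,"wz": 0,"gripper": 5},
    {"x": 0,"y": 0,"z": 3,"wx": 0,"wy": 0,"wz": 0,"gripper": 5},
    {"x": 0,"y": 0,"z": 2.2,"wx": 0,"wy": 0,"wz": 0,"gripper": 5},
    {"x": 0,"y": 0,"z": 1,"wx": 0,"wy": 0,"wz": 0,"gripper": 5},
    {"x": 0,"y": 0,"z": 0,"wx": 0,"wy": 0,"wz": 0,"gripper": 0.5},
    {"x": 0,"y": 0,"z": 0,"wx": 0,"wy": 0,"wz": 0,"gripper": 0.5},
    {"x": 0,"y": 0,"z": 0,"wx": 0,"wy": 0,"wz": 0,"gripper": 0.5},
    {"x": 0,"y": 0,"z": 0,"wx": 0,"wy": 0,"wz": 0,"gripper": 0.5},
    {"x": 0,"y": 0,"z": 0,"wx": 0,"wy": 0,"wz": 0,"gripper": 0.5},
    {"x": 0,"y": 0,"z": -2,"wx": 0,"wy": 0,"wz": 0,"gripper": 0.5},
    {"x": 0,"y": 0,"z": -3,"wx": 0,"wy": 0,"wz": 0,"gripper": 0.5},
    {"x": 0,"y": 0,"z": -3,"wx": 0,"wy": 0,"wz": 0,"gripper": 0.5},
    {"x": 0,"y": 0,"z": -2,"wx": 0,"wy": 0,"wz": 0,"gripper": 0.5},
    {"x": 0,"y": 0,"z": 0,"wx": 0,"wy": 0,"wz": 0,"gripper": 0.5},
  ],
  newtons=40,
)

```text
time_s: 9.1
position: [0.5293, -0.1583, 0.4263]
tool_rot: [[0.141, 0.99, 0.005], [0.99, -0.141, -0.003], [-0.002, 0.006, -1.0]]
ft_force: [0.7, 0.2, -0.3]
grip_width: 0.0105
```

```bash
python3 - <<'E'
from h import *
s=env.observe();print(s["time_s"],gp(s),rk(gp(s)),s["grip_width"],s["ft_force"])
print(need(wd([-.058,-.160,.240])),need(wd([-.058,-.101,.229])))
T=env.get_image("top");print("jar",rk(plane(T,(262,295),.075)),"paper",rk(plane(T,(321,289),.018)))
S=env.get_image("side");print([b for b in blobs(S["color"],(105,130,20),(130,255,255),(260,120,360,260))[0]])
p=gp(s);print(proj(S,p+[0,0,-.0]),proj(S,p+[0,0,-.029]))
E
```

```text
9.1 [ 0.53013942 -0.15874937  0.2712571 ] [ 0.01783952 -0.34998308  0.2712571 ] 0.010462699915788583 [ 0.72202052  0.15192858 -0.29475702]
[19.02 -7.58  3.04] [24.92 -7.57  4.13]
jar [-0.16675249 -0.18531177  0.075     ] paper [-0.14500602 -0.34238393  0.018     ]
[(np.int32(8), [281.5, 181.5], [280, 181, 4, 2]), (np.int32(72), [281.0, 199.5], [280, 188, 3, 24]), (np.int32(70), [342.6, 204.4], [340, 197, 6, 16]), (np.int32(67), [322.4, 207.6], [320, 200, 6, 16]), (np.int32(67), [303.4, 210.7], [301, 203, 5, 16]), (np.int32(48), [340.8, 225.2], [339, 217, 4, 17]), (np.int32(44), [321.2, 229.0], [320, 221, 4, 16]), (np.int32(45), [302.8, 231.3], [301, 224, 4, 16])]
[280.4104197  169.43821797] [280.34633107 181.75016281]
```

Call:
step_arm(
  increments=[
    {"x": 3.2,"y": -1.26,"z": 0,"wx": 0,"wy": 0,"wz": 0,"gripper": 0.5},
    {"x": 3.2,"y": -1.26,"z": 0,"wx": 0,"wy": 0,"wz": 0,"gripper": 0.5},
    {"x": 3.2,"y": -1.26,"z": 0,"wx": 0,"wy": 0,"wz": 0,"gripper": 0.5},
    {"x": 3.2,"y": -1.26,"z": 0,"wx": 0,"wy": 0,"wz": 0,"gripper": 0.5},
    {"x": 3.2,"y": -1.26,"z": 1,"wx": 0,"wy": 0,"wz": 0,"gripper": 0.5},
    {"x": 3.0,"y": -1.27,"z": 1,"wx": 0,"wy": 0,"wz": 0,"gripper": 0.5},
    {"x": 0,"y": 0,"z": 1,"wx": 0,"wy": 0,"wz": 0,"gripper": 0.5},
    {"x": 0,"y": 0,"z": 0,"wx": 0,"wy": 0,"wz": 0,"gripper": 0.5},
    {"x": 0,"y": 0,"z": 0,"wx": 0,"wy": 0,"wz": 0,"gripper": 0.5},
  ],
  newtons=40,
)

```text
time_s: 10.1
position: [0.4817, 0.0398, 0.3928]
tool_rot: [[0.142, 0.99, -0.001], [0.99, -0.142, -0.0], [-0.0, -0.001, -1.0]]
ft_force: [-0.2, -0.9, -0.6]
grip_width: 0.0108
```

```bash
python3 - <<'E'
from h import *
s=env.observe();p=gp(s);print(s["time_s"],rk(p),s["ft_force"])
print(need(wd([-.058,-.101,.234])))
S=env.get_image("side");a=S["color"]
for k in (.033,.039): print(proj(S,p-[0,0,k]))
print(proj(S,wd([-.058,-.124,.192])),proj(S,p+[0,0,.0]))
cv2.imwrite("pics/c3.png",cv2.resize(a[130:230,215:335],(720,600),interpolation=cv2.INTER_CUBIC))
E
```

```text
10.1 [-0.05864    -0.16042199  0.23779999] [-0.21297429 -0.86227281 -0.58291859]
[5.94 0.07 0.38]
[253.721899   161.68478336]
[253.78289592 163.81869828]
[255.37869855 160.63256502] [253.3804284  149.73878254]
```

View pics/c3.png

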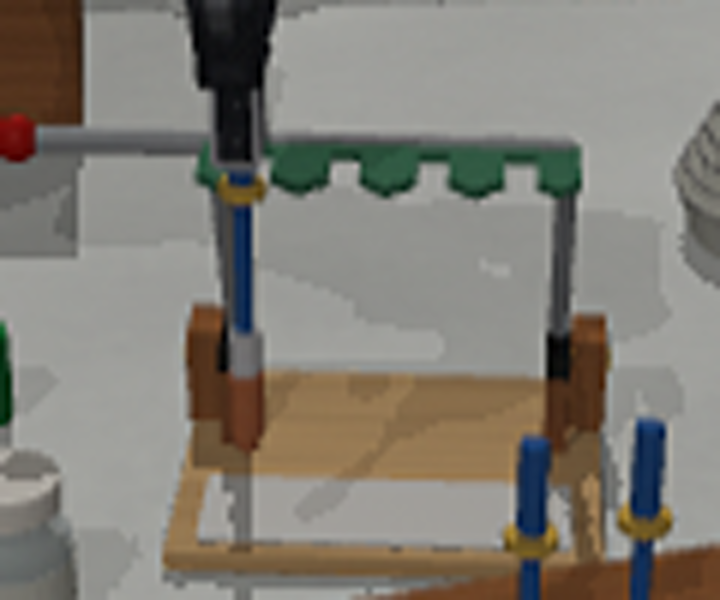

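Held collar at side (255.3,161.4), with its underside 36 mm below the grasp point; slot 1 at about column 257.7. Check the alignment with the wrist camera.

```bash
python3 - <<'E'
from h import *
d=env.get_image("wrist");a=d["color"];cv2.imwrite("pics/w4.png",a)
p=gp(env.observe());print(proj(d,p),proj(d,p-[0,0,.033]),proj(d,p-[0,0,.10]))
for x in(-.058,-.018,.022,.062):print(proj(d,wd([x,-.101,.192])),proj(d,wd([x,-.124,.192])))
E
```

```text
[281.33742662 279.73256498] [281.23324084 250.87980062] [281.10902683 216.4805049 ]
[381.61809143 242.58321558] [342.86956335 242.5894481 ]
[376.07256343 302.23618937] [339.45804533 302.24468302]
[371.10601098 355.66115151] [336.40271831 355.67141248]
[366.63226137 403.78505743] [333.65056601 403.79670188]
```

View pics/w4.png

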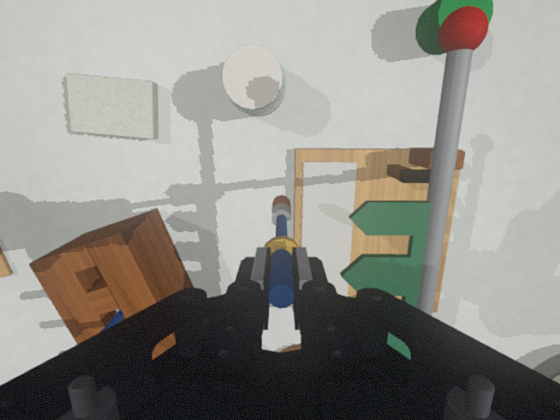

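Call:
step_arm(
  increments=[
    {"x": 0,"y": 0.2,"z": 0.5,"wx": 0,"wy": 0,"wz": 0,"gripper": 0.5},
    {"x": 1,"y": 0,"z": 0,"wx": 0,"wy": 0,"wz": 0,"gripper": 0.5},
    {"x": 1,"y": 0,"z": 0,"wx": 0,"wy": 0,"wz": 0,"gripper": 0.5},
    {"x": 1,"y": 0,"z": 0,"wx": 0,"wy": 0,"wz": 0,"gripper": 0.5},
    {"x": 1,"y": 0,"z": 0,"wx": 0,"wy": 0,"wz": 0,"gripper": 0.5},
    {"x": 1,"y": 0,"z": 0,"wx": 0,"wy": 0,"wz": 0,"gripper": 0.5},
    {"x": 0.9,"y": 0,"z": 0,"wx": 0,"wy": 0,"wz": 0,"gripper": 0.5},
    {"x": 0,"y": 0,"z": 0,"wx": 0,"wy": 0,"wz": 0,"gripper": 0.5},
    {"x": 0,"y": 0,"z": 0,"wx": 0,"wy": 0,"wz": 0,"gripper": 0.5},
  ],
  newtons=40,
)

```text
time_s: 11.1
position: [0.4917, 0.0987, 0.3883]
tool_rot: [[0.141, 0.99, -0.0], [0.99, -0.141, -0.0], [-0.0, -0.0, -1.0]]
ft_force: [-0.4, -1.6, -0.1]
grip_width: 0.0107
```

```bash
python3 - <<'E'
from h import *
s=env.observe();p=gp(s);print(s["time_s"],rk(p),RR.T@s["ft_force"])
S=env.get_image("side");a=S["color"];d=env.get_image("wrist")
W=d["color"][140:420,180:500]
cv2.imwrite("pics/c4.png",np.hstack([cv2.resize(a[140:200,235:315],(460,345),interpolation=cv2.INTER_CUBIC),cv2.resize(W,(340,345))]))
E
```

```text
11.1 [-0.0569402  -0.10068058  0.23329744] [-0.18381045 -1.65811302 -0.13647821]
```

View pics/c4.png

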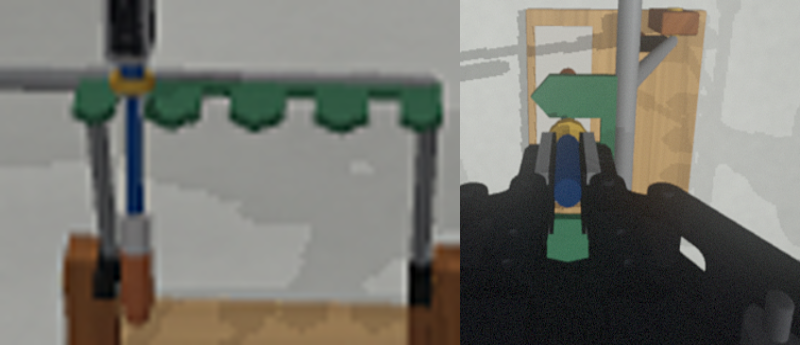

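The shaft sits between the teeth and the collar is just above the plate. Lower, release and go to the next brush.

Call:
step_arm(
  increments=[
    {"x": 0,"y": 0,"z": 0.4,"wx": 0,"wy": 0,"wz": 0,"gripper": 0.5},
    {"x": 0,"y": 0,"z": 0,"wx": 0,"wy": 0,"wz": 0,"gripper": 0.5},
    {"x": 0,"y": 0,"z": 0,"wx": 0,"wy": 0,"wz": 0,"gripper": 2},
    {"x": 0,"y": 0,"z": 0,"wx": 0,"wy": 0,"wz": 0,"gripper": 3.5},
    {"x": 0,"y": 0,"z": 0,"wx": 0,"wy": 0,"wz": 0,"gripper": 3.5},
    {"x": 0,"y": 0,"z": 0,"wx": 0,"wy": 0,"wz": 0,"gripper": 3.5},
    {"x": 0,"y": 0,"z": -2,"wx": 0,"wy": 0,"wz": 0,"gripper": 3.5},
    {"x": 0,"y": 0,"z": -3,"wx": 0,"wy": 0,"wz": 0,"gripper": 4},
    {"x": -3.3,"y": 1.77,"z": 0,"wx": 0,"wy": 0,"wz": 0,"gripper": 5},
    {"x": -3.3,"y": 1.77,"z": 0,"wx": 0,"wy": 0,"wz": 0,"gripper": 5},
    {"x": -3.3,"y": 1.77,"z": 0,"wx": 0,"wy": 0,"wz": 0,"gripper": 5},
    {"x": -3.3,"y": 1.77,"z": 0,"wx": 0,"wy": 0,"wz": 0,"gripper": 5},
    {"x": -3.3,"y": 1.77,"z": 0,"wx": 0,"wy": 0,"wz": 0,"gripper": 5},
    {"x": -3.3,"y": 1.77,"z": 0,"wx": 0,"wy": 0,"wz": 0,"gripper": 5},
    {"x": -3.3,"y": 1.77,"z": 0,"wx": 0,"wy": 0,"wz": 0,"gripper": 5},
    {"x": 0,"y": 0,"z": 0,"wx": 0,"wy": 0,"wz": 0,"gripper": 5},
    {"x": 0,"y": 0,"z": 0,"wx": 0,"wy": 0,"wz": 0,"gripper": 5},
  ],
  newtons=40,
)

```text
time_s: 12.9
position: [0.5818, -0.1482, 0.4339]
tool_rot: [[0.142, 0.99, -0.001], [0.99, -0.142, 0.001], [0.0, -0.001, -1.0]]
ft_force: [-0.5, 1.0, -0.9]
grip_width: 0.0501
```

```bash
python3 - <<'E'
from h import *
s=env.observe();p=gp(s);print(s["time_s"],rk(p),RR.T@s["ft_force"],need([.5816,-.1485,.170]))
S=env.get_image("side");a=S["color"];print(blobs(a,(105,130,20),(130,255,255),(240,130,320,200))[0],proj(S,wd([-.057,-.101,.192])))
d=env.get_image("wrist");W=d["color"]
print([(proj(d,[x,y,.181])) for x,y in((.5816,-.1485),(.6277,-.1378))],blobs(W,(105,130,20),(130,255,255),mn=30)[0])
cv2.imwrite("pics/c5.png",np.hstack([cv2.resize(a[140:200,235:315],(400,300),interpolation=cv2.INTER_CUBIC),cv2.resize(W,(400,300))]))
E
```

```text
12.9 [ 0.06734167 -0.33215384  0.27887237] [-0.58333729  0.8887648  -0.94677273] [-4.000e-02  1.000e-02  1.089e+01]
[(np.int32(54), [257.4, 148.5], [256, 142, 4, 14]), (np.int32(44), [257.7, 169.9], [257, 160, 3, 19])] [256.51863936 157.26280532]
[array([279.57753889, 217.27136985]), array([301.17242232, 270.46013773])] [(np.int32(143), [279.1, 218.7], [273, 213, 13, 13]), (np.int32(127), [299.9, 271.5], [294, 266, 13, 12]), (np.int32(95), [319.0, 323.3], [314, 318, 11, 11])]
```

View pics/c5.png

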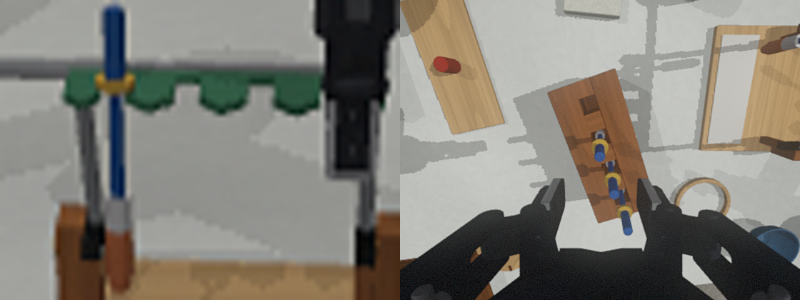

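Brush 1 hangs in slot 1; brush 3 is at wrist (279,219), within about 1 mm of the prediction. Take it.

Call:
step_arm(
  increments=[
    {"x": 0,"y": 0.1,"z": 4,"wx": 0,"wy": 0,"wz": 0,"gripper": 5},
    {"x": 0,"y": 0,"z": 4,"wx": 0,"wy": 0,"wz": 0,"gripper": 5},
    {"x": 0,"y": 0,"z": 2.9,"wx": 0,"wy": 0,"wz": 0,"gripper": 5},
    {"x": 0,"y": 0,"z": 0,"wx": 0,"wy": 0,"wz": 0,"gripper": 3},
    {"x": 0,"y": 0,"z": 0,"wx": 0,"wy": 0,"wz": 0,"gripper": 0.5},
    {"x": 0,"y": 0,"z": 0,"wx": 0,"wy": 0,"wz": 0,"gripper": 0.5},
    {"x": 0,"y": 0,"z": 0,"wx": 0,"wy": 0,"wz": 0,"gripper": 0.5},
    {"x": 0,"y": 0,"z": 0,"wx": 0,"wy": 0,"wz": 0,"gripper": 0.5},
    {"x": 0,"y": 0,"z": -2,"wx": 0,"wy": 0,"wz": 0,"gripper": 0.5},
    {"x": 0,"y": 0,"z": -3,"wx": 0,"wy": 0,"wz": 0,"gripper": 0.5},
    {"x": 0,"y": 0,"z": -3,"wx": 0,"wy": 0,"wz": 0,"gripper": 0.5},
    {"x": 0,"y": 0,"z": -2.4,"wx": 0,"wy": 0,"wz": 0,"gripper": 0.5},
    {"x": 2.9,"y": -1.42,"z": 0,"wx": 0,"wy": 0,"wz": 0,"gripper": 0.5},
    {"x": 2.9,"y": -1.42,"z": 0,"wx": 0,"wy": 0,"wz": 0,"gripper": 0.5},
    {"x": 2.9,"y": -1.42,"z": 0,"wx": 0,"wy": 0,"wz": 0,"gripper": 0.5},
    {"x": 2.9,"y": -1.42,"z": 0,"wx": 0,"wy": 0,"wz": 0,"gripper": 0.5},
    {"x": 2.9,"y": -1.42,"z": 1,"wx": 0,"wy": 0,"wz": 0,"gripper": 0.5},
    {"x": 2.7,"y": -1.4,"z": 1,"wx": 0,"wy": 0,"wz": 0,"gripper": 0.5},
    {"x": 0,"y": 0,"z": 1.6,"wx": 0,"wy": 0,"wz": 0,"gripper": 0.5},
    {"x": 0,"y": 0,"z": 0,"wx": 0,"wy": 0,"wz": 0,"gripper": 0.5},
  ],
  newtons=40,
)

```text
time_s: 15.0
position: [0.5223, 0.0352, 0.3926]
tool_rot: [[0.14, 0.99, -0.002], [0.99, -0.14, 0.0], [-0.0, -0.002, -1.0]]
ft_force: [-0.9, -0.1, -0.3]
grip_width: 0.0107
```

```bash
cat > chk.py <<'E'
import sys
from h import *
x=float(sys.argv[1])
s=env.observe();p=gp(s);print(s["time_s"],rk(p).round(4),(RR.T@s["ft_force"]).round(1),s["grip_width"],"need slot",need(wd([x,-.101,.2335])))
S=env.get_image("side");a=S["color"]
print("exp collar",proj(S,p-[0,0,.033]),"bias from brush1: +0.9..1.2 col")
print("brass",blobs(a,(15,90,50),(32,255,255),(235,130,325,200),3)[0]);print("blue",blobs(a,(105,130,20),(130,255,255),(235,130,325,200),5)[0])
E
python3 chk.py -.0169
```

```text
15.0 [-0.0179 -0.1592  0.2376] [-0.9 -0.2 -0.3] 0.01068564605264046 need slot [5.82 0.11 0.41]
exp collar [269.48563816 161.87640654] bias from brush1: +0.9..1.2 col
brass [(np.int32(25), [257.4, 156.4], [254, 154, 8, 5]), (np.int32(27), [269.4, 162.5], [266, 160, 8, 5]), (np.int32(3), [316.0, 189.0], [316, 188, 1, 3]), (np.int32(54), [262.5, 196.2], [256, 192, 11, 8]), (np.int32(227), [288.9, 196.0], [273, 192, 33, 8])]
blue [(np.int32(55), [257.5, 148.4], [256, 142, 4, 14]), (np.int32(11), [269.6, 159.9], [268, 159, 4, 3]), (np.int32(43), [257.7, 169.7], [257, 160, 3, 19]), (np.int32(42), [269.5, 176.0], [269, 166, 2, 21])]
```

Call:
step_arm(
  increments=[
    {"x": 0,"y": 0.4,"z": 0.4,"wx": 0,"wy": 0,"wz": 0,"gripper": 0.5},
    {"x": 1,"y": 0,"z": 0,"wx": 0,"wy": 0,"wz": 0,"gripper": 0.5},
    {"x": 1,"y": 0,"z": 0,"wx": 0,"wy": 0,"wz": 0,"gripper": 0.5},
    {"x": 1,"y": 0,"z": 0,"wx": 0,"wy": 0,"wz": 0,"gripper": 0.5},
    {"x": 0.8,"y": 0,"z": 0,"wx": 0,"wy": 0,"wz": 0,"gripper": 0.5},
    {"x": 0,"y": 0,"z": 0,"wx": 0,"wy": 0,"wz": 0,"gripper": 0.5},
  ],
  newtons=40,
)

```text
time_s: 15.65
position: [0.5322, 0.0727, 0.3894]
tool_rot: [[0.14, 0.99, 0.0], [0.99, -0.14, 0.0], [0.0, 0.0, -1.0]]
ft_force: [-0.2, -0.4, -0.1]
grip_width: 0.0103
```

```bash
python3 chk.py -.014; python3 - <<'E'
from h import *
a=env.get_image("side")["color"];d=env.get_image("wrist");W=d["color"][100:400,130:530]
cv2.imwrite("pics/c6.png",np.hstack([cv2.resize(a[140:200,235:315],(400,300),interpolation=cv2.INTER_CUBIC),W]))
E
```

```text
15.65 [-0.0131 -0.1206  0.2344] [-0.1 -0.4 -0.1] 0.010315445364311211 need slot [ 1.96 -0.08  0.09]
exp collar [272.18777708 157.21284588] bias from brush1: +0.9..1.2 col
brass [(np.int32(25), [257.4, 156.4], [254, 154, 8, 5]), (np.int32(24), [272.7, 157.9], [269, 156, 8, 4]), (np.int32(3), [316.0, 189.0], [316, 188, 1, 3]), (np.int32(80), [264.3, 196.0], [256, 192, 15, 8]), (np.int32(209), [290.2, 196.1], [275, 193, 31, 7])]
blue [(np.int32(55), [257.5, 148.4], [256, 142, 4, 14]), (np.int32(8), [272.5, 155.5], [271, 155, 4, 2]), (np.int32(43), [257.7, 169.7], [257, 160, 3, 19]), (np.int32(40), [272.5, 170.5], [272, 161, 2, 20])]
```

View pics/c6.png

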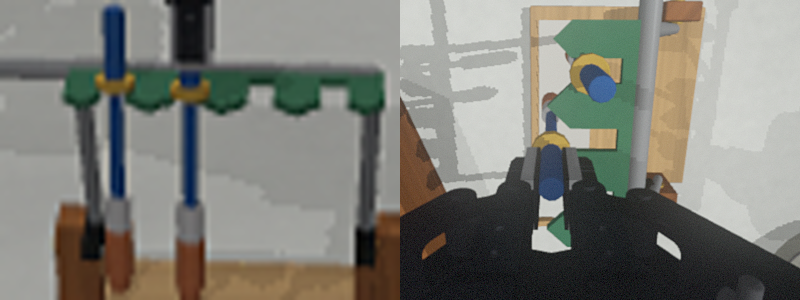

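The second brush is in its slot mouth, centred. Finish sliding, release and go to the next one.

Call:
step_arm(
  increments=[
    {"x": 0.7,"y": -0.1,"z": 0,"wx": 0,"wy": 0,"wz": 0,"gripper": 0.5},
    {"x": 0.7,"y": 0,"z": 0,"wx": 0,"wy": 0,"wz": 0,"gripper": 0.5},
    {"x": 0.6,"y": 0,"z": 0,"wx": 0,"wy": 0,"wz": 0,"gripper": 0.5},
    {"x": 0,"y": 0,"z": 0.4,"wx": 0,"wy": 0,"wz": 0,"gripper": 0.5},
    {"x": 0,"y": 0,"z": 0,"wx": 0,"wy": 0,"wz": 0,"gripper": 0.5},
    {"x": 0,"y": 0,"z": 0,"wx": 0,"wy": 0,"wz": 0,"gripper": 2},
    {"x": 0,"y": 0,"z": 0,"wx": 0,"wy": 0,"wz": 0,"gripper": 3.5},
    {"x": 0,"y": 0,"z": 0,"wx": 0,"wy": 0,"wz": 0,"gripper": 3.5},
    {"x": 0,"y": 0,"z": -2,"wx": 0,"wy": 0,"wz": 0,"gripper": 3.5},
    {"x": 0,"y": 0,"z": -3,"wx": 0,"wy": 0,"wz": 0,"gripper": 4},
    {"x": -3.07,"y": 1.79,"z": 0,"wx": 0,"wy": 0,"wz": 0,"gripper": 5},
    {"x": -3.07,"y": 1.79,"z": 0,"wx": 0,"wy": 0,"wz": 0,"gripper": 5},
    {"x": -3.07,"y": 1.79,"z": 0,"wx": 0,"wy": 0,"wz": 0,"gripper": 5},
    {"x": -3.07,"y": 1.79,"z": 0,"wx": 0,"wy": 0,"wz": 0,"gripper": 5},
    {"x": -3.07,"y": 1.79,"z": 0,"wx": 0,"wy": 0,"wz": 0,"gripper": 5},
    {"x": -3.07,"y": 1.79,"z": 0,"wx": 0,"wy": 0,"wz": 0,"gripper": 5},
    {"x": -3.07,"y": 1.79,"z": 0,"wx": 0,"wy": 0,"wz": 0,"gripper": 5},
    {"x": 0,"y": 0,"z": 0,"wx": 0,"wy": 0,"wz": 0,"gripper": 5},
    {"x": 0,"y": 0,"z": 0,"wx": 0,"wy": 0,"wz": 0,"gripper": 5},
  ],
  newtons=40,
)

```text
time_s: 17.7
position: [0.6277, -0.1395, 0.4348]
tool_rot: [[0.142, 0.99, -0.001], [0.99, -0.142, 0.001], [0.0, -0.001, -1.0]]
ft_force: [0.2, -0.2, -0.1]
grip_width: 0.05
```

```bash
python3 chk.py .026; cat > chkw.py <<'E'
import sys
from h import *
d=env.get_image("wrist");X=[float(sys.argv[1]),float(sys.argv[2])]
print("need",need([*X,.170]),"exp top",proj(d,[*X,.181]),[(b[1],rk(plane(d,b[1],.181)).round(4)) for b in blobs(d["color"],(105,130,20),(130,255,255),mn=30)[0]],rk([*X,0]))
E
python3 chkw.py .6277 -.1378
```

```text
17.7 [ 0.1115 -0.3169  0.2798] [ 0.2 -0.2 -0.1] 0.05003426755570101 need slot [21.59 -8.54  4.65]
exp collar [323.43171061 174.18562233] bias from brush1: +0.9..1.2 col
brass [(np.int32(25), [257.4, 156.4], [254, 154, 8, 5]), (np.int32(25), [272.6, 156.7], [269, 155, 8, 4]), (np.int32(3), [316.0, 189.0], [316, 188, 1, 3]), (np.int32(295), [282.8, 196.1], [256, 192, 50, 8])]
blue [(np.int32(54), [257.4, 148.5], [256, 142, 4, 14]), (np.int32(56), [272.5, 148.5], [271, 142, 4, 14]), (np.int32(43), [257.7, 169.7], [257, 160, 3, 19]), (np.int32(40), [272.5, 169.5], [272, 160, 2, 20])]
need [ 0.03  0.02 11.05] exp top [282.07239846 216.77158066] [([280.7, 218.3], array([ 0.1126, -0.3164,  0.181 ]))] [ 0.11141468 -0.31533293  0.        ]
```

Call:
step_arm(
  increments=[
    {"x": 0,"y": 0.1,"z": 4,"wx": 0,"wy": 0,"wz": 0,"gripper": 5},
    {"x": 0,"y": 0,"z": 4,"wx": 0,"wy": 0,"wz": 0,"gripper": 5},
    {"x": 0,"y": 0,"z": 3,"wx": 0,"wy": 0,"wz": 0,"gripper": 5},
    {"x": 0,"y": 0,"z": 0,"wx": 0,"wy": 0,"wz": 0,"gripper": 3},
    {"x": 0,"y": 0,"z": 0,"wx": 0,"wy": 0,"wz": 0,"gripper": 0.5},
    {"x": 0,"y": 0,"z": 0,"wx": 0,"wy": 0,"wz": 0,"gripper": 0.5},
    {"x": 0,"y": 0,"z": 0,"wx": 0,"wy": 0,"wz": 0,"gripper": 0.5},
    {"x": 0,"y": 0,"z": 0,"wx": 0,"wy": 0,"wz": 0,"gripper": 0.5},
    {"x": 0,"y": 0,"z": -2,"wx": 0,"wy": 0,"wz": 0,"gripper": 0.5},
    {"x": 0,"y": 0,"z": -3,"wx": 0,"wy": 0,"wz": 0,"gripper": 0.5},
    {"x": 0,"y": 0,"z": -3,"wx": 0,"wy": 0,"wz": 0,"gripper": 0.5},
    {"x": 0,"y": 0,"z": -2.4,"wx": 0,"wy": 0,"wz": 0,"gripper": 0.5},
    {"x": 2.6,"y": -1.45,"z": 0,"wx": 0,"wy": 0,"wz": 0,"gripper": 0.5},
    {"x": 2.6,"y": -1.45,"z": 0,"wx": 0,"wy": 0,"wz": 0,"gripper": 0.5},
    {"x": 2.6,"y": -1.45,"z": 0,"wx": 0,"wy": 0,"wz": 0,"gripper": 0.5},
    {"x": 2.6,"y": -1.45,"z": 0,"wx": 0,"wy": 0,"wz": 0,"gripper": 0.5},
    {"x": 2.6,"y": -1.45,"z": 1,"wx": 0,"wy": 0,"wz": 0,"gripper": 0.5},
    {"x": 2.6,"y": -1.45,"z": 1,"wx": 0,"wy": 0,"wz": 0,"gripper": 0.5},
    {"x": 0,"y": 0,"z": 1.9,"wx": 0,"wy": 0,"wz": 0,"gripper": 0.5},
    {"x": 0,"y": 0,"z": 0,"wx": 0,"wy": 0,"wz": 0,"gripper": 0.5},
  ],
  newtons=40,
)

```text
time_s: 19.8
position: [0.5641, 0.0283, 0.3893]
tool_rot: [[0.14, 0.99, -0.003], [0.99, -0.14, 0.0], [-0.0, -0.003, -1.0]]
ft_force: [-0.3, -0.9, -0.6]
grip_width: 0.0104
```

```bash
python3 chk.py .026; python3 - <<'E'
from h import *
S=env.get_image("side");print([proj(S,wd([x,y,.195])) for x,y in((-.0144,-.101),(.0256,-.101),(.0256,-.16),(.0656,-.101),(.0656,-.16))])
E
```

```text
19.8 [ 0.0243 -0.16    0.2343] [-0.2 -0.9 -0.6] 0.010386100361676828 need slot [5.9  0.19 0.08]
exp collar [285.77525204 163.52592381] bias from brush1: +0.9..1.2 col
brass [(np.int32(25), [257.4, 156.4], [254, 154, 8, 5]), (np.int32(25), [272.6, 156.7], [269, 155, 8, 4]), (np.int32(27), [285.8, 164.2], [282, 162, 9, 5]), (np.int32(3), [316.0, 189.0], [316, 188, 1, 3]), (np.int32(139), [270.1, 196.1], [256, 192, 27, 8]), (np.int32(116), [296.8, 196.1], [289, 193, 17, 7])]
blue [(np.int32(54), [257.4, 148.5], [256, 142, 4, 14]), (np.int32(56), [272.5, 148.5], [271, 142, 4, 14]), (np.int32(43), [257.7, 169.7], [257, 160, 3, 19]), (np.int32(40), [272.5, 169.5], [272, 160, 2, 20]), (np.int32(10), [286.2, 161.9], [285, 161, 4, 3]), (np.int32(44), [285.6, 176.8], [285, 168, 3, 20])]
[array([272.14368135, 156.54984903]), array([286.87824743, 156.84233127]), array([286.24977131, 165.76661914]), array([301.65095284, 157.13557058]), array([301.70530716, 166.08551404])]
```

Call:
step_arm(
  increments=[
    {"x": 0,"y": 0.2,"z": 0,"wx": 0,"wy": 0,"wz": 0,"gripper": 0.5},
    {"x": 1,"y": 0,"z": 0,"wx": 0,"wy": 0,"wz": 0,"gripper": 0.5},
    {"x": 1,"y": 0,"z": 0,"wx": 0,"wy": 0,"wz": 0,"gripper": 0.5},
    {"x": 1,"y": 0,"z": 0,"wx": 0,"wy": 0,"wz": 0,"gripper": 0.5},
    {"x": 1,"y": 0,"z": 0,"wx": 0,"wy": 0,"wz": 0,"gripper": 0.5},
    {"x": 1,"y": 0,"z": 0,"wx": 0,"wy": 0,"wz": 0,"gripper": 0.5},
    {"x": 0.9,"y": 0,"z": 0,"wx": 0,"wy": 0,"wz": 0,"gripper": 0.5},
    {"x": 0,"y": 0,"z": 0,"wx": 0,"wy": 0,"wz": 0,"gripper": 0.5},
  ],
  newtons=40,
)

```text
time_s: 20.7
position: [0.575, 0.087, 0.3903]
tool_rot: [[0.14, 0.99, -0.0], [0.99, -0.14, 0.0], [0.0, -0.0, -1.0]]
ft_force: [0.2, -0.4, -0.1]
grip_width: 0.0107
```

```bash
python3 chk.py .026; python3 - <<'E'
from h import *
a=env.get_image("side")["color"];d=env.get_image("wrist");W=d["color"][100:400,130:530]
cv2.imwrite("pics/c7.png",np.hstack([cv2.resize(a[140:200,235:315],(400,300),interpolation=cv2.INTER_CUBIC),W]))
E
```

```text
20.7 [ 0.0271 -0.1004  0.2353] [ 0.3 -0.3 -0.1] 0.010727086185573545 need slot [-0.06 -0.11  0.18]
exp collar [287.48983584 154.2665721 ] bias from brush1: +0.9..1.2 col
brass [(np.int32(24), [288.0, 155.0], [284, 153, 8, 5]), (np.int32(25), [257.4, 156.4], [254, 154, 8, 5]), (np.int32(25), [272.6, 156.7], [269, 155, 8, 4]), (np.int32(3), [316.0, 189.0], [316, 188, 1, 3]), (np.int32(274), [282.4, 196.2], [256, 192, 50, 8])]
blue [(np.int32(55), [257.5, 148.4], [256, 142, 4, 14]), (np.int32(56), [272.5, 148.5], [271, 142, 4, 14]), (np.int32(8), [287.5, 152.5], [286, 152, 4, 2]), (np.int32(40), [287.5, 167.5], [287, 158, 2, 20]), (np.int32(43), [257.7, 169.7], [257, 160, 3, 19]), (np.int32(40), [272.5, 169.5], [272, 160, 2, 20])]
```

View pics/c7.png

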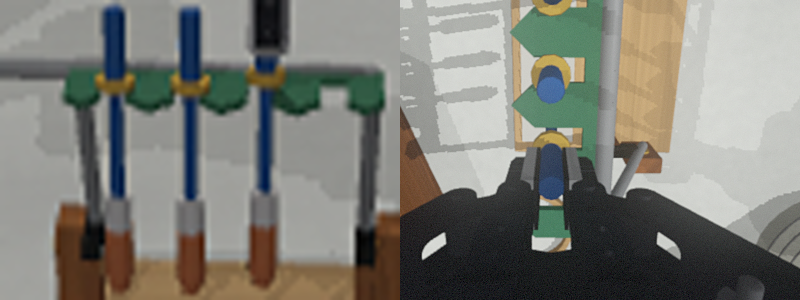

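Call:
step_arm(
  increments=[
    {"x": 0,"y": 0,"z": 0.6,"wx": 0,"wy": 0,"wz": 0,"gripper": 0.5},
    {"x": 0,"y": 0,"z": 0,"wx": 0,"wy": 0,"wz": 0,"gripper": 0.5},
    {"x": 0,"y": 0,"z": 0,"wx": 0,"wy": 0,"wz": 0,"gripper": 2},
    {"x": 0,"y": 0,"z": 0,"wx": 0,"wy": 0,"wz": 0,"gripper": 3.5},
    {"x": 0,"y": 0,"z": 0,"wx": 0,"wy": 0,"wz": 0,"gripper": 3.5},
    {"x": 0,"y": 0,"z": -2,"wx": 0,"wy": 0,"wz": 0,"gripper": 3.5},
    {"x": 0,"y": 0,"z": -3,"wx": 0,"wy": 0,"wz": 0,"gripper": 4},
    {"x": -3.3,"y": 2.2,"z": 0,"wx": 0,"wy": 0,"wz": 0,"gripper": 5},
    {"x": -3.3,"y": 2.2,"z": 0,"wx": 0,"wy": 0,"wz": 0,"gripper": 5},
    {"x": -3.3,"y": 2.2,"z": 0,"wx": 0,"wy": 0,"wz": 0,"gripper": 5},
    {"x": -3.3,"y": 2.2,"z": 0,"wx": 0,"wy": 0,"wz": 0,"gripper": 5},
    {"x": -3.3,"y": 2.2,"z": 0,"wx": 0,"wy": 0,"wz": 0,"gripper": 5},
    {"x": -3.3,"y": 2.2,"z": 0,"wx": 0,"wy": 0,"wz": 0,"gripper": 5},
    {"x": 0,"y": 0,"z": 0,"wx": 0,"wy": 0,"wz": 0,"gripper": 5},
    {"x": 0,"y": 0,"z": 0,"wx": 0,"wy": 0,"wz": 0,"gripper": 5},
  ],
  newtons=40,
)

```text
time_s: 22.35
position: [0.6778, -0.1297, 0.4334]
tool_rot: [[0.143, 0.99, -0.001], [0.99, -0.143, 0.001], [0.0, -0.001, -1.0]]
ft_force: [0.9, 0.9, -0.6]
grip_width: 0.0501
```

```bash
python3 chk.py .066; python3 chkw.py .6776 -.1281
```

```text
22.35 [ 0.1597 -0.3001  0.2784] [ 0.7  1.  -0.6] 0.05008871097319747 need slot [19.91 -9.36  4.51]
exp collar [344.64975152 172.03335822] bias from brush1: +0.9..1.2 col
brass [(np.int32(25), [257.4, 156.4], [254, 154, 8, 5]), (np.int32(25), [272.6, 156.7], [269, 155, 8, 4]), (np.int32(25), [287.6, 157.0], [284, 155, 8, 5]), (np.int32(3), [316.0, 189.0], [316, 188, 1, 3]), (np.int32(157), [271.7, 196.2], [256, 192, 32, 8]), (np.int32(108), [297.4, 196.2], [289, 193, 17, 7])]
blue [(np.int32(54), [257.4, 148.5], [256, 142, 4, 14]), (np.int32(56), [272.5, 148.5], [271, 142, 4, 14]), (np.int32(48), [287.7, 149.1], [286, 142, 4, 14]), (np.int32(43), [257.7, 169.7], [257, 160, 3, 19]), (np.int32(40), [272.5, 169.5], [272, 160, 2, 20]), (np.int32(40), [287.5, 169.5], [287, 160, 2, 20])]
need [-0.    0.02 10.94] exp top [281.80553922 217.16969589] [] [ 0.15942101 -0.29861492  0.        ]
```

```bash
python3 - <<'E'
from h import *
d=env.get_image("wrist");print(d["color"][200:235:6,270:296:5].tolist())
print([(b,rk(plane(d,b[1],.181)).round(4)) for b in blobs(d["color"],(100,100,20),(135,255,255),(250,180,320,260),15)[0]])
E
```

```text
[[[62, 113, 137], [70, 144, 171], [87, 118, 139], [75, 148, 176], [77, 150, 179], [54, 82, 118]], [[67, 117, 139], [90, 68, 58], [92, 71, 67], [99, 67, 53], [70, 137, 159], [65, 89, 123]], [[67, 103, 136], [90, 68, 63], [130, 89, 72], [106, 75, 61], [69, 122, 153], [67, 92, 135]], [[71, 98, 141], [147, 98, 76], [144, 97, 73], [146, 97, 74], [73, 98, 141], [70, 93, 131]], [[75, 105, 142], [103, 97, 109], [144, 97, 74], [104, 94, 117], [73, 104, 143], [169, 172, 173]], [[76, 98, 133], [179, 183, 184], [194, 198, 196], [190, 197, 195], [182, 188, 186], [182, 184, 184]]]
[((np.int32(154), [280.4, 217.7], [274, 209, 14, 16]), array([ 0.1599, -0.2991,  0.181 ]))]
```

Call:
step_arm(
  increments=[
    {"x": 0,"y": 0.1,"z": 4,"wx": 0,"wy": 0,"wz": 0,"gripper": 5},
    {"x": 0,"y": 0,"z": 4,"wx": 0,"wy": 0,"wz": 0,"gripper": 5},
    {"x": 0,"y": 0,"z": 2.9,"wx": 0,"wy": 0,"wz": 0,"gripper": 5},
    {"x": 0,"y": 0,"z": 0,"wx": 0,"wy": 0,"wz": 0,"gripper": 3},
    {"x": 0,"y": 0,"z": 0,"wx": 0,"wy": 0,"wz": 0,"gripper": 0.5},
    {"x": 0,"y": 0,"z": 0,"wx": 0,"wy": 0,"wz": 0,"gripper": 0.5},
    {"x": 0,"y": 0,"z": 0,"wx": 0,"wy": 0,"wz": 0,"gripper": 0.5},
    {"x": 0,"y": 0,"z": 0,"wx": 0,"wy": 0,"wz": 0,"gripper": 0.5},
    {"x": 0,"y": 0,"z": -2,"wx": 0,"wy": 0,"wz": 0,"gripper": 0.5},
    {"x": 0,"y": 0,"z": -3,"wx": 0,"wy": 0,"wz": 0,"gripper": 0.5},
    {"x": 0,"y": 0,"z": -3,"wx": 0,"wy": 0,"wz": 0,"gripper": 0.5},
    {"x": 0,"y": 0,"z": -2.4,"wx": 0,"wy": 0,"wz": 0,"gripper": 0.5},
    {"x": 2.8,"y": -1.85,"z": 0,"wx": 0,"wy": 0,"wz": 0,"gripper": 0.5},
    {"x": 2.8,"y": -1.85,"z": 0,"wx": 0,"wy": 0,"wz": 0,"gripper": 0.5},
    {"x": 2.8,"y": -1.85,"z": 0,"wx": 0,"wy": 0,"wz": 0,"gripper": 0.5},
    {"x": 2.8,"y": -1.85,"z": 1,"wx": 0,"wy": 0,"wz": 0,"gripper": 0.5},
    {"x": 2.8,"y": -1.85,"z": 1,"wx": 0,"wy": 0,"wz": 0,"gripper": 0.5},
    {"x": 0,"y": 0,"z": 1.9,"wx": 0,"wy": 0,"wz": 0,"gripper": 0.5},
    {"x": 0,"y": 0,"z": 0,"wx": 0,"wy": 0,"wz": 0,"gripper": 0.5},
    {"x": 0,"y": 0,"z": 0,"wx": 0,"wy": 0,"wz": 0,"gripper": 0.5},
  ],
  newtons=40,
)

```text
time_s: 24.5
position: [0.607, 0.0223, 0.3912]
tool_rot: [[0.142, 0.99, 0.001], [0.99, -0.142, -0.0], [-0.0, 0.001, -1.0]]
ft_force: [-0.3, -0.4, -0.7]
grip_width: 0.0108
```

```bash
python3 chk.py .066
```

```text
24.5 [ 0.0682 -0.1599  0.2362] [-0.3 -0.5 -0.7] 0.010807095886071039 need slot [ 5.89 -0.22  0.27]
exp collar [302.82274717 163.17646672] bias from brush1: +0.9..1.2 col
brass [(np.int32(25), [257.4, 156.4], [254, 154, 8, 5]), (np.int32(26), [272.5, 156.6], [269, 154, 8, 5]), (np.int32(27), [287.7, 157.1], [284, 155, 8, 5]), (np.int32(25), [303.2, 163.8], [299, 162, 9, 4]), (np.int32(3), [316.0, 189.0], [316, 188, 1, 3]), (np.int32(154), [271.6, 196.1], [256, 192, 30, 8]), (np.int32(63), [293.9, 196.2], [288, 193, 11, 7]), (np.int32(4), [305.0, 197.5], [305, 196, 1, 4])]
blue [(np.int32(54), [257.4, 148.5], [256, 142, 4, 14]), (np.int32(56), [272.5, 148.5], [271, 142, 4, 14]), (np.int32(48), [287.7, 149.1], [286, 142, 4, 14]), (np.int32(43), [257.7, 169.7], [257, 160, 3, 19]), (np.int32(40), [272.5, 169.5], [272, 160, 2, 20]), (np.int32(40), [287.5, 169.5], [287, 160, 2, 20]), (np.int32(7), [303.3, 161.4], [302, 161, 4, 2]), (np.int32(44), [302.4, 177.4], [301, 167, 3, 21])]
```

Call:
step_arm(
  increments=[
    {"x": 0,"y": -0.2,"z": 0.2,"wx": 0,"wy": 0,"wz": 0,"gripper": 0.5},
    {"x": 1,"y": 0,"z": 0,"wx": 0,"wy": 0,"wz": 0,"gripper": 0.5},
    {"x": 1,"y": 0,"z": 0,"wx": 0,"wy": 0,"wz": 0,"gripper": 0.5},
    {"x": 1,"y": 0,"z": 0,"wx": 0,"wy": 0,"wz": 0,"gripper": 0.5},
    {"x": 1,"y": 0,"z": 0,"wx": 0,"wy": 0,"wz": 0,"gripper": 0.5},
    {"x": 1,"y": 0,"z": 0,"wx": 0,"wy": 0,"wz": 0,"gripper": 0.5},
    {"x": 0.9,"y": 0,"z": 0,"wx": 0,"wy": 0,"wz": 0,"gripper": 0.5},
    {"x": 0,"y": 0,"z": 0,"wx": 0,"wy": 0,"wz": 0,"gripper": 0.5},
  ],
  newtons=40,
)

```text
time_s: 25.35
position: [0.6132, 0.0826, 0.3883]
tool_rot: [[0.14, 0.99, 0.0], [0.99, -0.14, 0.0], [0.0, -0.0, -1.0]]
ft_force: [0.3, -0.8, -0.5]
grip_width: 0.0105
```

```bash
python3 chk.py .066; python3 - <<'E'
from h import *
a=env.get_image("side")["color"];d=env.get_image("wrist");W=d["color"][100:400,130:530]
cv2.imwrite("pics/c8.png",np.hstack([cv2.resize(a[140:200,245:325],(400,300),interpolation=cv2.INTER_CUBIC),W]))
E
```

```text
25.35 [ 0.0656 -0.0992  0.2333] [ 0.4 -0.7 -0.5] 0.010519396404142758 need slot [-0.18  0.04 -0.02]
exp collar [301.72293784 155.06774223] bias from brush1: +0.9..1.2 col
brass [(np.int32(25), [257.4, 156.4], [254, 154, 8, 5]), (np.int32(25), [272.6, 156.7], [269, 155, 8, 4]), (np.int32(26), [287.7, 157.0], [284, 155, 8, 5]), (np.int32(21), [301.8, 155.9], [298, 154, 8, 4]), (np.int32(3), [316.0, 189.0], [316, 188, 1, 3]), (np.int32(156), [271.6, 196.2], [256, 192, 31, 8]), (np.int32(84), [296.5, 196.6], [289, 193, 17, 7])]
blue [(np.int32(54), [257.4, 148.5], [256, 142, 4, 14]), (np.int32(56), [272.5, 148.5], [271, 142, 4, 14]), (np.int32(48), [287.7, 149.1], [286, 142, 4, 14]), (np.int32(10), [301.9, 153.1], [300, 152, 5, 3]), (np.int32(41), [301.5, 168.7], [300, 159, 3, 20]), (np.int32(43), [257.7, 169.7], [257, 160, 3, 19]), (np.int32(40), [272.5, 169.5], [272, 160, 2, 20]), (np.int32(40), [287.5, 169.5], [287, 160, 2, 20])]
```

View pics/c8.png

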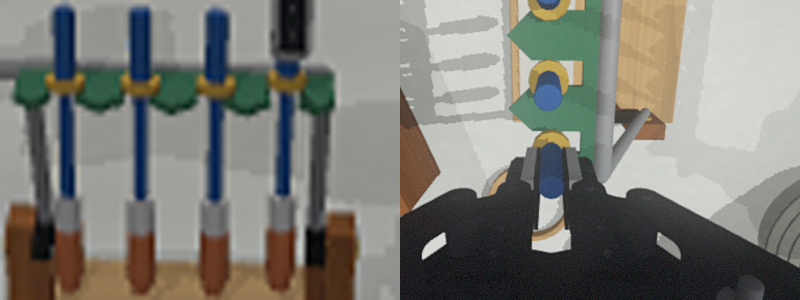

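Call:
step_arm(
  increments=[
    {"x": 0,"y": 0,"z": 0.4,"wx": 0,"wy": 0,"wz": 0,"gripper": 0.5},
    {"x": 0,"y": 0,"z": 0,"wx": 0,"wy": 0,"wz": 0,"gripper": 0.5},
    {"x": 0,"y": 0,"z": 0,"wx": 0,"wy": 0,"wz": 0,"gripper": 2},
    {"x": 0,"y": 0,"z": 0,"wx": 0,"wy": 0,"wz": 0,"gripper": 3.5},
    {"x": 0,"y": 0,"z": 0,"wx": 0,"wy": 0,"wz": 0,"gripper": 3.5},
    {"x": 0,"y": 0,"z": -2,"wx": 0,"wy": 0,"wz": 0,"gripper": 3.5},
    {"x": 0,"y": 0,"z": -3,"wx": 0,"wy": 0,"wz": 0,"gripper": 4},
    {"x": -4,"y": -0.85,"z": 0,"wx": 0,"wy": 0,"wz": 0,"gripper": 6},
    {"x": -4,"y": -0.85,"z": 0,"wx": 0,"wy": 0,"wz": 0,"gripper": 6},
    {"x": -4,"y": -0.85,"z": 0,"wx": 0,"wy": 0,"wz": 0,"gripper": 6},
    {"x": -4,"y": -0.85,"z": 0,"wx": 0,"wy": 0,"wz": 0,"gripper": 6},
    {"x": -4,"y": -0.85,"z": 0,"wx": 0,"wy": 0,"wz": 0,"gripper": 6},
    {"x": -4,"y": -0.85,"z": 0,"wx": 0,"wy": 0,"wz": 0,"gripper": 6},
    {"x": -4,"y": -0.85,"z": 0,"wx": 0,"wy": 0,"wz": 0,"gripper": 6},
    {"x": -4,"y": -0.85,"z": 0,"wx": 0,"wy": 0,"wz": 0,"gripper": 6},
    {"x": -4,"y": -0.85,"z": 0,"wx": 0,"wy": 0,"wz": 0,"gripper": 6},
    {"x": -4,"y": -0.85,"z": 0,"wx": 0,"wy": 0,"wz": 0,"gripper": 6},
    {"x": -4,"y": -0.85,"z": 0,"wx": 0,"wy": 0,"wz": 0,"gripper": 6},
    {"x": -4,"y": -0.85,"z": 0,"wx": 0,"wy": 0,"wz": 0,"gripper": 6},
    {"x": 0,"y": 0,"z": 0,"wx": 0,"wy": 0,"wz": 0,"gripper": 6},
  ],
  newtons=40,
)

```text
time_s: 27.5
position: [0.4426, -0.3834, 0.4334]
tool_rot: [[0.146, 0.989, -0.001], [0.989, -0.146, -0.0], [-0.0, -0.001, -1.0]]
ft_force: [-0.5, 0.6, -0.2]
grip_width: 0.0598
```

```bash
python3 chk.py .066|grep -v need; python3 - <<'E'
from h import *
s=env.observe();print(gp(s),s["tool_rot"].round(3).tolist())
d=env.get_image("wrist");cv2.imwrite("pics/w5.png",d["color"])
print(blobs(d["color"],(0,150,50),(8,255,255),mn=30)[0],blobs(d["color"],(172,150,50),(180,255,255),mn=30)[0],proj(d,[.4412,-.378,.03]))
S=env.get_image("side");print([b for b in blobs(S["color"],(0,190,70),(5,255,255),mn=30)[0]])
E
```

```text
exp collar [241.9717749  241.39033215] bias from brush1: +0.9..1.2 col
brass [(np.int32(25), [272.6, 156.7], [269, 155, 8, 4]), (np.int32(25), [287.6, 157.0], [284, 155, 8, 5]), (np.int32(22), [302.0, 157.1], [299, 155, 7, 5]), (np.int32(3), [316.0, 189.0], [316, 188, 1, 3]), (np.int32(215), [278.2, 196.3], [256, 192, 45, 8]), (np.int32(16), [304.2, 196.6], [303, 193, 3, 7])]
blue [(np.int32(56), [272.5, 148.5], [271, 142, 4, 14]), (np.int32(48), [287.7, 149.1], [286, 142, 4, 14]), (np.int32(52), [302.3, 148.9], [300, 142, 5, 15]), (np.int32(40), [272.5, 169.5], [272, 160, 2, 20]), (np.int32(40), [287.5, 169.5], [287, 160, 2, 20]), (np.int32(40), [301.5, 169.5], [301, 160, 2, 20]), (np.int32(26), [257.9, 173.6], [257, 168, 3, 11])]
[ 0.44335453 -0.38129661  0.27860933] [[0.145, 0.989, -0.001], [0.989, -0.145, 0.001], [0.001, -0.001, -1.0]]
[(np.int32(277), [283.7, 181.9], [275, 172, 18, 20])] [] [283.26044949 180.16076545]
[(np.int32(201), [246.3, 333.4], [241, 324, 12, 20])]
```

View pics/w5.png

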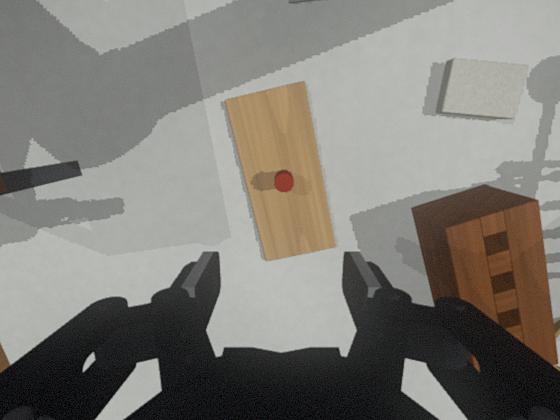

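Lid undisturbed: knob at (284,182), lid corners (225,99), (303,82), (335,246), (267,260); block empty.

```bash
python3 - <<'E'
from h import *
d=env.get_image("wrist")
an=lambda a,b:np.degrees(np.arctan2(*(a-b)[1::-1][:2])) 
c=[plane(d,p,.008) for p in((225,99),(303,82),(335,246),(267,260))]
f=lambda a,b:round(float(np.degrees(np.arctan2(b[1]-a[1],b[0]-a[0]))),2)
print("lid",np.round(c,4).tolist(),np.mean(c,0),f(c[0],c[3]),f(c[1],c[2]),f(c[1],c[0]),f(c[2],c[3]))
print("knob",plane(d,(283.7,181.9),.030))
w=[plane(d,p,.09) for p in((497,242),(502,281),(508,317))];print("wells",np.round(w,4).tolist(),f(w[0],w[2]))
T=env.get_image("top");im=T["color"]
m=cv2.inRange(cv2.cvtColor(im,cv2.COLOR_BGR2HSV),(0,90,15),(18,255,140));k=np.zeros_like(m);k[150:255,280:352]=255;m&=k
m=cv2.morphologyEx(m,cv2.MORPH_CLOSE,np.ones((7,7)))
n,l,s,cc=cv2.connectedComponentsWithStats(m);i=1+s[1:,4].argmax();print(s[i])
r=cv2.boxPoints(cv2.minAreaRect(np.argwhere(l==i)[:,::-1].astype(np.float32)));q=[plane(T,p,.09) for p in r];print(np.round(q,3).tolist())
mm=cv2.inRange(cv2.cvtColor(im,cv2.COLOR_BGR2GRAY),0,38)&cv2.erode((l==i).astype(np.uint8)*255,np.ones((5,5)))
n,l2,s2,c2=cv2.connectedComponentsWithStats(mm)
print([(s2[j,4],c2[j].round(1),plane(T,c2[j],.09).round(4)) for j in range(1,n) if s2[j,4]>8])
# crop for last view
cv2.imwrite("pics/b.png",cv2.resize(im[150:260,270:360],(630,770)))
E
```

```text
lid [[0.3376, -0.4323, 0.008], [0.3319, -0.3361, 0.008], [0.5473, -0.3182, 0.008], [0.5546, -0.4144, 0.008]] [ 0.44286085 -0.37527061  0.008     ] 4.72 4.75 -86.64 -85.61
knob [ 0.44469699 -0.37557268  0.03      ]
wells [[0.5329, -0.1534, 0.09], [0.5816, -0.1458, 0.09], [0.6301, -0.1366, 0.09]] 9.84
[ 287  158   61   89 3271]
[[0.698, -0.064, 0.09], [0.723, -0.174, 0.09], [0.499, -0.211, 0.09], [0.477, -0.106, 0.09]]
[]
```

```bash
python3 - <<'E'
from h import *
print(need([.4435,-.3765,.034]),env.observe()["time_s"])
E
```

```text
[ 0.17 -0.16 24.55] 27.75
```

Call:
step_arm(
  increments=[
    {"x": 0.2,"y": -0.1,"z": 4,"wx": 0,"wy": 0,"wz": 0,"gripper": 6},
    {"x": 0,"y": 0,"z": 4.5,"wx": 0,"wy": 0,"wz": 0,"gripper": 6},
    {"x": 0,"y": 0,"z": 4.5,"wx": 0,"wy": 0,"wz": 0,"gripper": 6},
    {"x": 0,"y": 0,"z": 4.5,"wx": 0,"wy": 0,"wz": 0,"gripper": 6},
    {"x": 0,"y": 0,"z": 4,"wx": 0,"wy": 0,"wz": 0,"gripper": 6},
    {"x": 0,"y": 0,"z": 2,"wx": 0,"wy": 0,"wz": 0,"gripper": 6},
    {"x": 0,"y": 0,"z": 1,"wx": 0,"wy": 0,"wz": 0,"gripper": 6},
    {"x": 0,"y": 0,"z": 0,"wx": 0,"wy": 0,"wz": 0,"gripper": 4},
    {"x": 0,"y": 0,"z": 0,"wx": 0,"wy": 0,"wz": 0,"gripper": 1.5},
    {"x": 0,"y": 0,"z": 0,"wx": 0,"wy": 0,"wz": 0,"gripper": 1.5},
    {"x": 0,"y": 0,"z": 0,"wx": 0,"wy": 0,"wz": 0,"gripper": 1.5},
    {"x": 0,"y": 0,"z": 0,"wx": 0,"wy": 0,"wz": 0,"gripper": 1.5},
    {"x": 0,"y": 0,"z": -2,"wx": 0,"wy": 0,"wz": 0,"gripper": 1.5},
    {"x": 0,"y": 0,"z": -4,"wx": 0,"wy": 0,"wz": 0,"gripper": 1.5},
    {"x": 0,"y": 0,"z": -4,"wx": 0,"wy": 0,"wz": 0,"gripper": 1.5},
    {"x": 0,"y": 0,"z": -3,"wx": 0,"wy": 0,"wz": -0.1,"gripper": 1.5},
    {"x": 0,"y": 0,"z": 0,"wx": 0,"wy": 0,"wz": 0,"gripper": 1.5},
  ],
  newtons=50,
)

```text
time_s: 29.45
position: [0.4438, -0.3774, 0.324]
tool_rot: [[0.04, 0.999, 0.005], [0.999, -0.04, -0.007], [-0.007, 0.006, -1.0]]
ft_force: [-0.3, -0.3, -2.3]
grip_width: 0.0221
```

```bash
python3 - <<'E'
from h import *
s=env.observe();print(s["time_s"],gp(s),s["grip_width"],s["ft_force"],need([.605,-.142,gp(s)[2]]))
E
```

```text
29.45 [ 0.44461876 -0.37851297  0.1690275 ] 0.02207936772234005 [-0.34944108 -0.32207325 -2.28963228] [24.27 15.09 -0.08]
```

Call:
step_arm(
  increments=[
    {"x": 3,"y": 1.9,"z": 0,"wx": 0,"wy": 0,"wz": 0,"gripper": 1.5},
    {"x": 3,"y": 1.9,"z": 0,"wx": 0,"wy": 0,"wz": 0,"gripper": 1.5},
    {"x": 3,"y": 1.9,"z": 0,"wx": 0,"wy": 0,"wz": 0,"gripper": 1.5},
    {"x": 3,"y": 1.9,"z": 0,"wx": 0,"wy": 0,"wz": 0,"gripper": 1.5},
    {"x": 3,"y": 1.9,"z": 0,"wx": 0,"wy": 0,"wz": 0,"gripper": 1.5},
    {"x": 3,"y": 1.9,"z": 0,"wx": 0,"wy": 0,"wz": 0,"gripper": 1.5},
    {"x": 3,"y": 1.9,"z": 0,"wx": 0,"wy": 0,"wz": 0,"gripper": 1.5},
    {"x": 3.2,"y": 1.8,"z": 0,"wx": 0,"wy": 0,"wz": 0,"gripper": 1.5},
    {"x": 0,"y": 0,"z": 1.5,"wx": 0,"wy": 0,"wz": 0,"gripper": 1.5},
    {"x": 0,"y": 0,"z": 0,"wx": 0,"wy": 0,"wz": 0,"gripper": 1.5},
  ],
  newtons=50,
)

```text
time_s: 30.45
position: [0.6044, -0.1408, 0.3014]
tool_rot: [[0.041, 0.999, -0.005], [0.999, -0.041, 0.002], [0.002, -0.005, -1.0]]
ft_force: [-0.1, 0.0, -3.7]
grip_width: 0.0222
```

```bash
python3 - <<'E'
from h import *
s=env.observe();print(s["time_s"],gp(s),s["grip_width"],s["ft_force"],need([.605,-.142,.126]))
T,S=env.get_image("top")["color"],env.get_image("side")["color"]
cv2.imwrite("pics/c9.png",np.hstack([cv2.resize(T[140:260,270:370],(400,480),interpolation=cv2.INTER_CUBIC),cv2.resize(S[170:290,240:380],(400,480),interpolation=cv2.INTER_CUBIC)]))
E
```

```text
30.45 [ 0.60365358 -0.14049148  0.14640058] 0.022244180815158276 [-0.08986227  0.03879145 -3.70236553] [-0.15  0.15  2.04]
```

Call:
step_arm(
  increments=[
    {"x": -0.1,"y": 0.1,"z": 1,"wx": 0,"wy": 0,"wz": 0,"gripper": 1.5},
    {"x": 0,"y": 0,"z": 0.7,"wx": 0,"wy": 0,"wz": 0,"gripper": 1.5},
    {"x": 0,"y": 0,"z": 0.3,"wx": 0,"wy": 0,"wz": 0,"gripper": 1.5},
    {"x": 0,"y": 0,"z": 0.1,"wx": 0,"wy": 0,"wz": 0,"gripper": 1.5},
    {"x": 0,"y": 0,"z": 0,"wx": 0,"wy": 0,"wz": 0,"gripper": 1.5},
  ],
  newtons=50,
)

```text
time_s: 31.05
position: [0.6056, -0.1431, 0.2833]
tool_rot: [[0.042, 0.999, -0.0], [0.999, -0.042, 0.0], [0.0, -0.0, -1.0]]
ft_force: [-0.7, 0.6, -2.5]
grip_width: 0.0225
```

Call:
step_arm(
  increments=[
    {"x": 0,"y": 0,"z": 0.3,"wx": 0,"wy": 0,"wz": 0,"gripper": 1.5},
    {"x": 0,"y": 0,"z": 0.1,"wx": 0,"wy": 0,"wz": 0,"gripper": 1.5},
    {"x": 0,"y": 0,"z": 0,"wx": 0,"wy": 0,"wz": 0,"gripper": 1.5},
  ],
  newtons=30,
)

```text
time_s: 31.35
position: [0.6056, -0.1428, 0.281]
tool_rot: [[0.042, 0.999, 0.002], [0.999, -0.042, -0.001], [-0.001, 0.002, -1.0]]
ft_force: [-3.6, 1.2, 8.3]
grip_width: 0.0226
```

Contact (8 N up). Release, rise and back off to look.

Call:
step_arm(
  increments=[
    {"x": 0,"y": 0,"z": 0,"wx": 0,"wy": 0,"wz": 0,"gripper": 3},
    {"x": 0,"y": 0,"z": 0,"wx": 0,"wy": 0,"wz": 0,"gripper": 5},
    {"x": 0,"y": 0,"z": 0,"wx": 0,"wy": 0,"wz": 0,"gripper": 5},
    {"x": 0,"y": 0,"z": 0,"wx": 0,"wy": 0,"wz": 0,"gripper": 5},
    {"x": 0,"y": 0,"z": -3,"wx": 0,"wy": 0,"wz": 0,"gripper": 5},
    {"x": 0,"y": 0,"z": -4,"wx": 0,"wy": 0,"wz": 0,"gripper": 5},
    {"x": 0,"y": 0,"z": -4,"wx": 0,"wy": 0,"wz": 0,"gripper": 5},
    {"x": -4,"y": -2,"z": -1,"wx": 0,"wy": 0,"wz": 0,"gripper": 5},
    {"x": -4,"y": -2,"z": 0,"wx": 0,"wy": 0,"wz": 0,"gripper": 5},
    {"x": -4,"y": -2,"z": 0,"wx": 0,"wy": 0,"wz": 0,"gripper": 5},
    {"x": -4,"y": -2,"z": 0,"wx": 0,"wy": 0,"wz": 0,"gripper": 5},
    {"x": -4,"y": -2,"z": 0,"wx": 0,"wy": 0,"wz": 0,"gripper": 5},
    {"x": -4,"y": -2,"z": 0,"wx": 0,"wy": 0,"wz": 0,"gripper": 5},
    {"x": 0,"y": 0,"z": 0,"wx": 0,"wy": 0,"wz": 0,"gripper": 5},
    {"x": 0,"y": 0,"z": 0,"wx": 0,"wy": 0,"wz": 0,"gripper": 5},
  ],
  newtons=40,
)

```text
time_s: 32.85
position: [0.4753, -0.3783, 0.3991]
tool_rot: [[0.044, 0.999, -0.0], [0.999, -0.044, 0.001], [0.001, -0.0, -1.0]]
ft_force: [0.6, -0.3, -0.3]
grip_width: 0.0498
```

```bash
python3 - <<'E'
from h import *
s=env.observe();print(s["time_s"],gp(s),s["ft_force"].round(1))
T,S=env.get_image("top"),env.get_image("side");t,a=T["color"],S["color"]
print("knob side",[(b[1]) for b in blobs(a,(0,190,70),(5,255,255),mn=20)[0]],"exp",proj(S,[.605,-.142,.115]))
print("brass",[b[:2] for b in blobs(a,(15,90,50),(32,255,255),(235,130,325,185),5)[0]]);print("blue",[b[:2] for b in blobs(a,(105,130,20),(130,255,255),(235,130,325,200),5)[0]])
cv2.imwrite("pics/c9.png",np.hstack([cv2.resize(t[140:320,150:360],(420,360),interpolation=cv2.INTER_CUBIC),cv2.resize(a[130:300,210:380],(360,360),interpolation=cv2.INTER_CUBIC)]))
E
```

```text
32.85 [ 0.47529153 -0.37818277  0.24406626] [ 0.6 -0.3 -0.3]
knob side [[217.0, 152.4], [311.2, 226.1]] exp [311.07868106 225.99520135]
brass [(np.int32(12), [238.6, 131.7]), (np.int32(5), [269.8, 148.2]), (np.int32(5), [272.6, 150.4]), (np.int32(19), [288.9, 157.2]), (np.int32(21), [302.1, 157.0])]
blue [(np.int32(45), [287.7, 149.6]), (np.int32(52), [302.3, 148.9]), (np.int32(40), [287.5, 169.5]), (np.int32(40), [301.5, 169.5])]
```

View pics/c9.png

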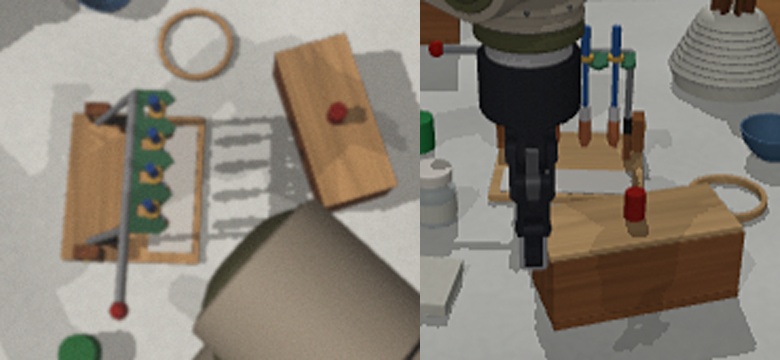

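The lid lies flat and square on the block, and four brushes hang in the rack. One numeric check of the lid, then hand in.

```bash
python3 - <<'E'
from h import *
T,S=env.get_image("top"),env.get_image("side")
c=np.array([plane(T,(150+u/2,140+v/2),.098) for u,v in((274,56),(347,33),(395,187),(324,208))])
f=lambda a,b:round(float(np.degrees(np.arctan2(b[1]-a[1],b[0]-a[0]))),1)
print(c.round(3).tolist(),c.mean(0),f(c[3],c[0]),f(c[2],c[1]))
k=[b[1] for b in blobs(S["color"],(0,190,70),(5,255,255),mn=60)[0]];print(k,tri([(T,(150+337/2,140+112/2)),(S,k[-1])]))
print("job",env.close_job())
E
```

```text
[[0.695, -0.073, 0.098], [0.716, -0.175, 0.098], [0.5, -0.206, 0.098], [0.483, -0.112, 0.098]] [ 0.59846719 -0.14137914  0.098     ] 10.4 8.3
[[311.1, 226.1]] (array([ 0.60407709, -0.14342369,  0.11543265]), [0.7343669991332729, 0.7343669991332996])
the job is handed in; nothing more can be done
job None
```

The job is done and handed in at about 33 s. I swung the frame past upright on to its stop and let go of it. All four brushes were there, and each now hangs by its collar in its own slot. The lid lies on the empty block, and the arm ended well clear of everything.

- **Lid:** the knob was at (0.604, -0.143), against an estimated block centre of (0.605, -0.142). The lid's yaw was 8.3–10.4° against about 10° for the block. It looks flat in both views. The centre worked out from the lid's corners, read roughly from a crop, was 6–7 mm off the knob reading, still within 15 mm.
- **Brushes:** in the last top view all four sit in their slots with the frame open. In the last side view the arm hid two of them. Those two had shown their collars level with the rest before the lid was moved.
- **Bystanders:** I did not touch them. I looked at them only by eye in the pictures and did not measure their positions again.
- **Camera bias:** the side camera read about 1–3 mm different from the arm's own position along the comb. I corrected for this before each insertion. Reported forces stayed under about 3 N during the insertions and peaked at about 25 N at the wrist while raising the frame.

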